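# Load the pocket knives under the marking bridge

## Task

Open the green parts tub by its lid's tab: tip the lid up clearly on its opposite edge, then lift it off and lay it flat on the bench. Load every knife from the tub into the marking fixture, one knife to a lane, pushing each along its lane under the low bridge until it rests against the stop behind; then put the lid back on the tub, properly seated. Leave the other things on the bench where they are.

Things in the scene. Friction and masses are not known exactly. Their poses are not given: they have to be found in the camera images.
- fixture: Marking fixture, fixed. Origin on the bench top under the middle lane; x = feed direction (away from the robot), y left, z up; numbers in mm in this frame. Base plate x -150 to 140, y -90 to 90. Three lanes along x, centre lines y = -56, 0, 56, floor z = 10. Infeed x -150 to 30, open above: lanes 34 wide between low ribs 6 high (tops z = 16).
- bridge (a point): Centre of the bridge's underside (fixture x = 60, y = 0, z = 32), same axes as the fixture. The bridge (reader head) spans all lanes from fixture x = 30 to 90, its top at z = 60; below it each lane is a tunnel 32 wide and 22 high.
- stop (a point): Foot of the stop bar's near face at the middle lane's floor (fixture x = 110, y = 0, z = 10). The bar crosses all lanes behind the bridge, top z = 30. A knife touching it has its centre at fixture x = 57.5 and its tail still sticks out 25 mm in front of the bridge.
- tub: Green open-topped parts tub, fixed to the bench, 210 (its x) x 146 (its y) x 50 mm high, walls 4 and floor 5 mm thick (floor top z = 5). Origin: centre of the underside, on the bench; z up. The knives lie across it (along its y) in three slots 32 mm wide, centred at tub x = -58, 0, 58 mm, between low floor ribs 6 mm high (tops z = 11).
- lid: Loose aluminium lid, 0.25 kg. Origin: centre, underside of its locating ribs (seated: 45 mm above the tub's origin, axes in line; flat on the bench: z = 0); z up. Plate 218 (x) x 154 (y) x 4, z = 5 to 9 mm; ribs 5 deep go inside the tub with 3 mm play. Only the middle of its -y edge has a grip: see tab.
- tab (a point): Middle of the lid's upright tab, lid axes, at lid (0, -71, 24) mm. The tab is a flat flange 70 long (x), 8 thick (y), from z = 9 (plate top) up to 39 mm. Tipping by it turns the lid about its +y edge (lid y = 77, z = 5).
- knife1: Closed pocket knife, rigid, 105 long (its x) x 26 wide (y) x 18 thick (z), both ends rounded with radius 13 seen from above, 0.11 kg. Origin: its middle, 9 mm above what it lies flat on. Either face may be up. All knives are alike; it may be absent (None from the start).
- knife2: Closed pocket knife, rigid, 105 long (its x) x 26 wide (y) x 18 thick (z), both ends rounded with radius 13 seen from above, 0.11 kg. Origin: its middle, 9 mm above what it lies flat on. Either face may be up. All knives are alike; it may be absent (None from the start).
- knife3: Closed pocket knife, rigid, 105 long (its x) x 26 wide (y) x 18 thick (z), both ends rounded with radius 13 seen from above, 0.11 kg. Origin: its middle, 9 mm above what it lies flat on. Either face may be up. All knives are alike; it may be absent (None from the start).
- screwdriver: Bystander, leave alone: screwdriver, 200 mm long, lying on the bench. Origin at its underside or middle.
- jar: Bystander, leave alone: small closed jar, 54 mm across, 65 mm tall. Origin at its underside or middle.
- gauge_case: Bystander, leave alone: dark wooden case, 75 x 120 x 30 mm. Origin at its underside or middle.
- mug: Bystander, leave alone: white mug, 85 mm tall. Origin at its underside or middle.
- oil_bottle: Bystander, leave alone: bottle with red cap, 130 mm tall. Origin at its underside or middle.
- brush: Bystander, leave alone: brush, 200 mm long, lying on the bench. Origin at its underside or middle.
- grease_can: Bystander, leave alone: can, 66 mm across, 80 mm tall. Origin at its underside or middle.

How it is judged (in metres and radians):
On the way, in this order (a step that is already met when the one before it is completed fails the run):
1. the lid is tipped up by at least 12 degrees, still over the tub (angle between lid's own z axis and vertical above 0.21 rad and horizontal distance between lid and tub below 0.06 m), for 0.1 s.
2. the lid lies flat on the bench clear of the tub (angle between lid's own z axis and vertical below 0.06 rad and height (world z) of lid below 0.008 m and horizontal distance between lid and tub above 0.14 m and linear speed of lid below 0.02 m/s and contact force between the fingers and lid below 0.2 N), for 0.2 s.
At the end, for the whole second after the job is handed in: Every knife present lies flat in a lane under the bridge, its nose within about 7 mm of the stop bar and in line with the lane, at rest; the lid is seated on the tub (centred within 7 mm, in line within 3 degrees, flat, fully down), at rest (x of knife1 in the frame of fixture between 0.05 and 0.062 m and y of knife1 in the frame of fixture between -0.065 and 0.065 m and z of knife1 in the frame of fixture between 0.0155 and 0.0235 m and angle between the x axis of each of knife1, knife2, knife3 and the x axis of fixture, either way round below 0.12 rad and angle between the z axis of each of knife1, knife2, knife3 and the z axis of fixture, either way round below 0.12 rad and linear speed of each of knife1, knife2, knife3, lid below 0.02 m/s and x of knife2 in the frame of fixture between 0.05 and 0.062 m and y of knife2 in the frame of fixture between -0.065 and 0.065 m and z of knife2 in the frame of fixture between 0.0155 and 0.0235 m and x of knife3 in the frame of fixture between 0.05 and 0.062 m and y of knife3 in the frame of fixture between -0.065 and 0.065 m and z of knife3 in the frame of fixture between 0.0155 and 0.0235 m and horizontal distance between lid and tub below 0.007 m and z of lid in the frame of tub between 0.042 and 0.0485 m and angle between lid's own z axis and vertical below 0.04 rad and angle between the x axis of lid and the x axis of tub, either way round below 0.06 rad); the robot touches nothing.
It fails at once if a bystander is moved by more than 3 cm (distance of any of screwdriver, jar, gauge_case, mug, oil_bottle, brush, grease_can from where it was at the start of the episode above 0.03 m).
Of knife1, knife2, knife3 only 2 to 3 are there at a start; the rules pass over those that are not, and their reading is None.
At some moment in a run one of knife1, knife2, knife3 may be knocked a few centimetres aside while the robot is not near it.
It also fails if it takes over 208 s, if anything falls off the work surface, if the arm or the gripper's body presses on something with over 40 N, if the wrist force passes 120 N, or if a joint passes its speed limit or range.

## Robot

A 6-joint arm with a two-finger parallel gripper is mounted at the origin on the work surface. World frame = base frame: x ahead of the robot, y to its left, z up, the work surface at z = 0. Lengths are in m, angles in degrees, forces in N, time in s.
With the tool pointing down it reaches from about 0.4 to 0.825 m from the base axis. Payload 7 kg.
Tool frame: the origin (TCP) lies midway between the tips of the shut fingers; the grasp point (between the pads) lies 19 mm behind it; z points along the fingers, y is the line along which they close (so a half turn about z gives the same grasp; the last joint's range is limited). The gripper opens to 88 mm and grips with 3 to 60 N. Pads are 19 mm wide; open, the fingers measure 130 mm over their backs; the gripper's body (78 mm by 193 mm) begins 47 mm behind the grasp point.
Start: joints at [93.169, 20.546, 0.682, 0, -70.136, -16.507], TCP at [0.156, 0.657, 0.205] pointing down, gripper open.
Joint ranges: [-176.03, 176.03], [-82.01, 121.73], [-58.28, 71.71], [-173.87, 95.51], [-174.79, -0.11], [-173.66, 173.66]. Speed limits (degrees/s): [136.94, 136.94, 172.46, 180, 180, 180].

## Interface

Orientations are given as [roll, pitch, yaw] about the fixed x, y, z axes, in that order (R = Rz(yaw) Ry(pitch) Rx(roll)).
In Python, from plant import r, eyes, workorder gives the robot as it stands.
- The arm moves only by the tool step_arm, never from a script. Its argument "plan" is a list of rows, each a list of 5 numbers: the shift along the tool's x, y, z each as a share of 25 cm, from -1 to 1, then the turn about the tool's z as a share of 60 degrees, from -1 to 1, then the finger opening in mm, from 0 to 87.6. In form: [[x, y, z, turn, jaw], ...]. A call has 1 to 12 rows; each row is the pose to reach, as a shift and turn from the pose commanded when the call began, along the tool's axes at that moment; what a row does not reach only later rows make up. A row lasts 1/12 s, in which the tool goes at most 41.7 mm and 7.16 degrees, less where a joint would pass 70% of its speed; a pose out of reach is approached as far as the arm can. A call with a number of a shift or a turn outside -1 to 1 is refused whole. A call with a gripper value outside its range is refused whole. The fingers move at their own pace and stop on an object; "newtons" is the grip in N (left out, the last holds). Time passes only in rows, so rows that repeat a pose let the fingers close. It gives the time, the measured TCP pose, the force, the opening and the grip force at its end, in the units of the state.
- r.get_state(): the state, without advancing time (a new reading comes with each control period).
- eyes.capture(name): name is "scene" or "side" or "wrist"; returns the picture (420x560x3 uint8, red, green, blue); there is no depth.
- eyes.camera_model(name): a dict with "fov_y" (degrees; the focal length in pixels is half the picture's height over the tangent of half this angle, whatever the lens; pixels are square), "cx", "cy" (the principal point, pixels), "world_to_cam" (4x4, takes a point from world to camera coordinates); the wrist camera has in their place "hand_eye" (4x4, takes a point from camera to tool coordinates, whose origin is the TCP and whose axes are the flange's). Camera axes: x right, y up, looking along -z (the intrinsics and any distortion apply to the point x, -y, -z); pixel columns grow to the right and rows downward; lengths in m; the calibration is good to about 2 mm. A picture is of the moment at which its call begins: read the wrist's pose just before it. camera_model takes no time and is no camera call.
- workorder.close_job(): hands the job in; it is judged then, once.
The state is a dict: "time_s": time; "joints": joint angles; "qd": joint speeds; "joint_torque": joint torques, N m; "tcp_pos": TCP position; "eef_rot": TCP orientation; "contact_force": force on the tool from outside, world axes, zero at the start; "moment": the same for the moment, N m; "gripper_width": finger opening in m; "gripper_force": force on a finger pad.
Only numpy, scipy, OpenCV 4.12 (cv2) and the standard library are available. Lean on these libraries where they do the work, as an engineer would, in place of code of your own. Each camera call takes 0.05 s, during which the arm holds its last target. There are 200 camera calls.

## Working session

There is one attempt and no reset: what is moved stays moved. The work goes in short steps, Python scripts to look and compute and a tool call to move; the robot and the scene stay as the last step left them, time stands still between calls to the robot, and variables do not carry over. Pictures are saved under pics/ and viewed, at most 14 in all, crops included, and the job is handed in when it is done.

Besides the shell and the picture viewer there is one more tool, called after "Request:" by a JSON object that holds its "name" and its "arguments". step_arm: Moves the arm, as the interface text tells. Its arguments: {"type":"object","properties":{"plan":{"type":"array"},"newtons":{"type":"number"}},"required":["plan"]}

```bash
ls; mkdir -p pics; python3 - <<'E'
from plant import r,eyes,workorder
import cv2,numpy as np
print(r.get_state())
for n in ("scene","side","wrist"):
    m=eyes.camera_model(n); print(n,m)
    cv2.imwrite(f"pics/{n}0.png",eyes.capture(n)[:,:,::-1])
E
```

```text
pics
{'time_s': 0.0, 'joints': array([ 9.31703013e+01,  2.05915666e+01,  6.32025536e-01, -2.08155689e-02,
       -7.01351198e+01, -1.65072927e+01]), 'qd': array([-0.03097927, -0.07755111,  0.07559104, -0.18816026, -0.03739036,
       -0.09522811]), 'joint_torque': array([ 2.11029233e-03, -5.82720172e+01,  2.93057656e+01,  6.99679077e+00,
        7.02322679e-03, -1.52330790e-04]), 'tcp_pos': array([0.15560766, 0.65626511, 0.20440576]), 'eef_rot': array([ 1.79903680e+02, -8.13817405e-03, -1.33440740e+01]), 'contact_force': array([-0.60989987, -0.03874693,  0.08474688]), 'moment': array([-0.02207421, -0.00492392, -0.02098722]), 'gripper_force': 0.0, 'gripper_width': 0.08782640835785767}
scene {'fov_y': 53.44673587344413, 'cx': 275.58303375851193, 'cy': 208.34413701166136, 'world_to_cam': array([[ 0.03811442,  0.99921782, -0.01053718,  0.02590717],
       [-0.52673369,  0.02905057,  0.8495338 ,  0.21244987],
       [ 0.84917543, -0.0268292 ,  0.52742894, -1.76958067],
       [ 0.        ,  0.        ,  0.        ,  1.        ]])}
side {'fov_y': 56.63352807110581, 'cx': 275.25752265509703, 'cy': 209.91704385254312, 'world_to_cam': array([[ 0.75216541, -0.6589296 , -0.00768055, -0.457239  ],
       [ 0.49918144,  0.56212732,  0.65941699, -0.26992257],
       [-0.43019192, -0.49982463,  0.75173815, -0.97583164],
       [ 0.        ,  0.        ,  0.        ,  1.        ]])}
wrist {'fov_y': 58.32847738730768, 'cx': 274.6919770068095, 'cy': 210.3418625365798, 'hand_eye': array([[ 8.30293160e-04,  9.52493246e-01,  3.04558578e-01,
         8.25385024e-02],
       [ 9.99999041e-01, -1.12843840e-03,  8.02924660e-04,
         1.04707803e-05],
       [ 1.10845591e-03,  3.04557620e-01, -9.52493269e-01,
        -1.79606391e-01],
       [ 0.00000000e+00,  0.00000000e+00,  0.00000000e+00,
         1.00000000e+00]])}
```

View pics/scene0.png

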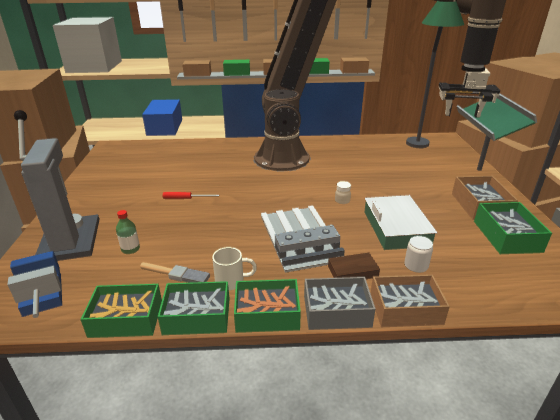

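View pics/side0.png

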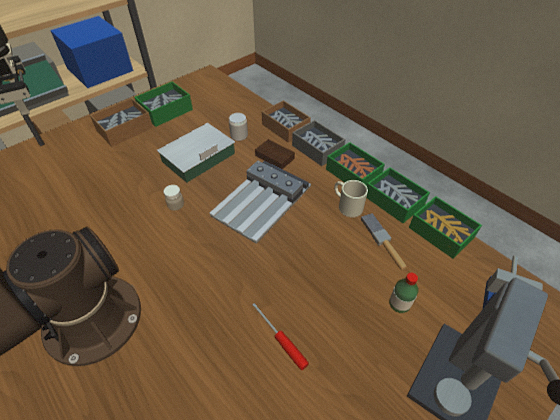

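The lidded tub is at about (400,220) in the scene view, with its tab on the fixture side at (376,210). The fixture is at about (303,237). I'll crop both for precise corners.

```bash
cat > h.py <<'E'
import numpy as np,cv2
from plant import r,eyes,workorder
from scipy.spatial.transform import Rotation as R
def K(m):
    f=210/np.tan(np.radians(m['fov_y']/2)); return f,m['cx'],m['cy']
def w2c(name,st=None):
    m=eyes.camera_model(name)
    if name!='wrist': return m,m['world_to_cam']
    st=st or r.get_state(); T=np.eye(4); T[:3,:3]=R.from_euler('xyz',st['eef_rot'],degrees=True).as_matrix(); T[:3,3]=st['tcp_pos']
    return m,np.linalg.inv(T@m['hand_eye'])
def p2w(name,u,v,z,st=None):
    m,W=w2c(name,st); f,cx,cy=K(m); C=np.linalg.inv(W)
    d=C[:3,:3]@np.array([(u-cx)/f,-(v-cy)/f,-1]); o=C[:3,3]
    return o+d*(z-o[2])/d[2]
def w2p(name,P,st=None):
    m,W=w2c(name,st); f,cx,cy=K(m); p=np.atleast_2d(P)@W[:3,:3].T+W[:3,3]
    return np.c_[cx+f*p[:,0]/-p[:,2],cy-f*p[:,1]/-p[:,2]]
E
python3 - <<'E'
import cv2,numpy as np
a=cv2.imread('pics/scene0.png'); b=cv2.imread('pics/side0.png')
A=cv2.resize(a[185:275,250:450],(800,360),interpolation=cv2.INTER_CUBIC)
cv2.imwrite('pics/c1.png',A)
B=cv2.resize(b[115:245,145:325],(800,578),interpolation=cv2.INTER_CUBIC)
cv2.imwrite('pics/c2.png',B)
E
```

```text
(no output)
```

View pics/c1.png

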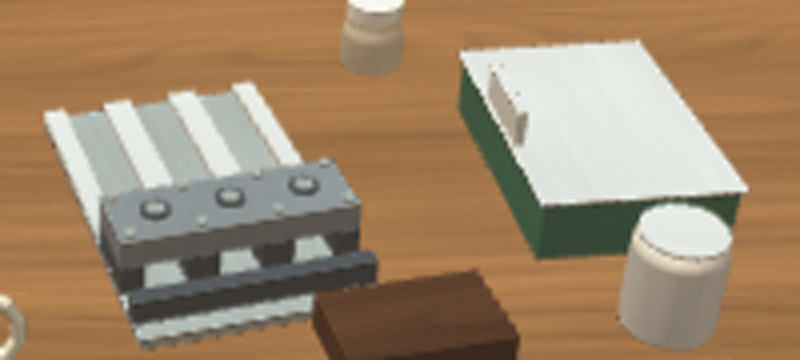

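View pics/c2.png

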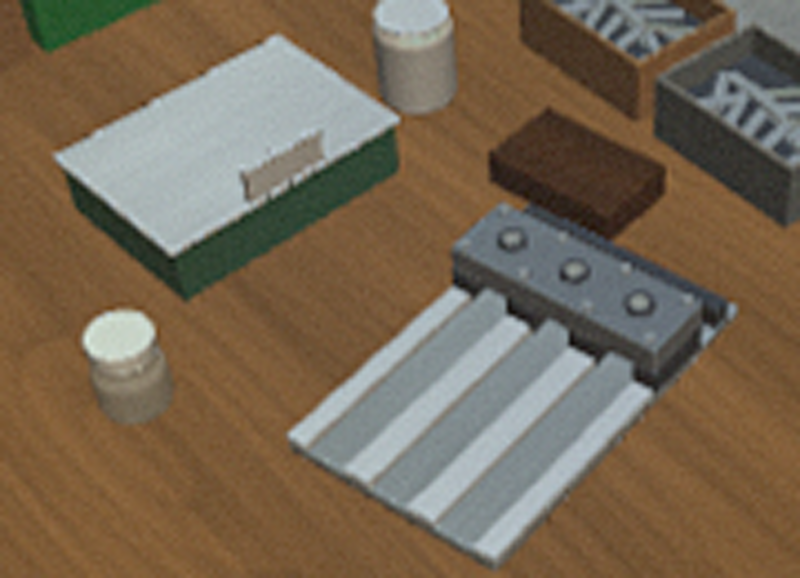

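```bash
cat > fit.py <<'E'
from h import *
from scipy.optimize import least_squares
def s(p): return ('scene',250+(p[0]+.5)/4-.5,185+(p[1]+.5)/4-.5)
def d(p): return ('side',145+(p[0]+.5)/4.444-.5,115+(p[1]+.5)/4.444-.5)
def fit(P,obs,x0):
    def res(x):
        c,n=np.cos(x[2]),np.sin(x[2]); e=[]
        for p,o in zip(P,obs):
            e+=list(w2p(o[0],[x[0]+c*p[0]-n*p[1],x[1]+n*p[0]+c*p[1],p[2]])[0]-o[1:])
        return e
    q=least_squares(res,x0,loss='soft_l1'); return q.x,np.round(q.fun,1)
if __name__=='__main__':
    # tub: -y side faces the fixture. scene: robot-side = top
    o=[s(p) for p in((461,54),(640,42),(747,190),(543,205))]+[d(p) for p in((178,252),(55,158),(278,36),(398,121))]
    for a in o: print(a[0],p2w(*a,.054).round(4))
    # robot-side/tab = -x? try x away from robot: corners (-,-),(-,+),(+,+),(+,-)
    C=[(-.109,-.077,.054),(-.109,.077,.054),(.109,.077,.054),(.109,-.077,.054)]
    x,f=fit(C+C,o,[.6,.3,0]); print('tub',x[:2],np.degrees(x[2]),f)
    o=[s(p) for p in((101,200),(327,160),(360,205),(120,244),(45,113),(250,84))]+[d(p) for p in((655,355),(453,243),(506,205),(700,308),(497,565),(290,437))]
    C=[(.03,-.09,.06),(.03,.09,.06),(.09,.09,.06),(.09,-.09,.06),(-.15,-.09,.016),(-.15,.09,.016)]
    x,f=fit(C+C,o,[.5,.1,.1]); print('fix',x[:2],np.degrees(x[2]),f)
E
python3 fit.py
```

```text
scene [0.4404 0.2522 0.054 ]
scene [0.4293 0.4045 0.054 ]
scene [0.6438 0.4152 0.054 ]
scene [0.6544 0.2638 0.054 ]
side [0.4391 0.2467 0.054 ]
side [0.4257 0.3981 0.054 ]
side [0.6404 0.4121 0.054 ]
side [0.6474 0.2594 0.054 ]
tub [0.54053266 0.3329198 ] 3.599691625261947 [-1.1 -0.6 -0.7 -0.3  0.6  0.1 -0.3 -0.  -1.1 -0.  -0.4 -0.8  0.2 -1.
  0.9 -1.3]
fix [0.58008758 0.02515302] 12.217889473550736 [-1.8 -2.3  0.4 -1.5 -0.2 -1.4 -1.2 -1.2 -0.9  0.  -0.2 -0.3  0.6 -1.7
 -0.2 -0.6 -0.5 -2.1  1.6 -2.5 -0.4 -1.5 -0.3 -0.8]
```

```bash
python3 - <<'E'
from h import *
for n,u,v in [('jar',343,202),('can',418,269),('case',345,274),('case_tl',329,265),('sdtip',218,195),('sdend',163,195),('brush1',141,265),('brush2',207,278),('mug',228,284),('oil',128,250),('binA',455,185),('binA2',483,228),('binB_low',497,248),('lampfoot',418,147),('base',282,165),('edge',530,330)]:
    print(n,p2w('scene',u,v,0)[:2].round(3))
E
```

```text
jar [0.372 0.196]
can [0.74  0.339]
case [0.75  0.135]
case_tl [0.71  0.097]
sdtip [ 0.298 -0.246]
sdend [ 0.287 -0.446]
brush1 [ 0.683 -0.432]
brush2 [ 0.748 -0.24 ]
mug [ 0.775 -0.182]
oil [ 0.611 -0.487]
binA [0.273 0.633]
binA2 [0.554 0.607]
binB_low [0.658 0.601]
lampfoot [-0.081  0.611]
base [ 0.065 -0.002]
edge [0.966 0.525]
```

```bash
cat >> h.py <<'E'
def go(*tg,base=None):
    """targets (x,y,z,yaw) -> shares from current pose"""
    if base is None:
        s=r.get_state(); base=[*s['tcp_pos'],s['eef_rot'][2]]; print('now',np.round(base,4))
    x,y,z,w=base; c,n=np.cos(np.radians(w)),np.sin(np.radians(w))
    for t in tg:
        dx,dy,dz=t[0]-x,t[1]-y,t[2]-z
        print([round(float(v),4) for v in((dx*c+dy*n)/.25,(dx*n-dy*c)/.25,-dz/.25,-((t[3]-w+180)%360-180)/60)])
def fr(o,p): # frame (x,y,yawdeg), local -> world
    a=np.radians(o[2]); return o[0]+np.cos(a)*p[0]-np.sin(a)*p[1],o[1]+np.sin(a)*p[0]+np.cos(a)*p[1]
TUB=(.5405,.333,3.6); FIX=(.580,.025,12.2)
E
python3 -c "
from h import *
t=fr(TUB,(0,-.071));print(t)
go((*t,.2,-86.4))"
```

```text
(np.float64(0.5449581268865812), np.float64(0.26214010228159274))
now [  0.1557   0.6564   0.2046 -13.3457]
[1.8792, 1.175, 0.0186, 1.2176]
```

Request:
{"name": "step_arm", "arguments": {"plan": [[1, 0.6, 0, 0.6, 87], [1, 0.6, 0, 0.6, 87], [1, 0.6, 0, 0.6, 87], [1, 0.6, 0, 0.6, 87], [1, 0.6, 0, 0.6, 87], [1, 0.6, 0, 0.6, 87], [1, 0.6, 0, 0.6, 87], [1, 0.6, 0, 0.6, 87], [1, 0.6, 0, 0.6, 87]]}}

```text
time_s: 0.9
tcp_pos: [0.3658, 0.4514, 0.2054]
eef_rot: [180.0, 0.0, -49.5]
contact_force: [-0.3, -0.4, -0.2]
gripper_width: 0.0873
gripper_force: 0.0
```

```bash
python3 -c "
from h import *
t=fr(TUB,(0,-.071))
go((*t,.2,-86.4))"
```

```text
now [  0.3658   0.4514   0.2054 -49.5468]
[1.0409, -0.0541, 0.0217, 0.6142]
```

Request:
{"name": "step_arm", "arguments": {"plan": [[1, -0.054, 0.02, 0.614, 87], [1, -0.054, 0.02, 0.614, 87], [1, -0.054, 0.02, 0.614, 87], [1, -0.054, 0.02, 0.614, 87], [1, -0.054, 0.02, 0.614, 87], [1, -0.054, 0.02, 0.614, 87], [1, -0.054, 0.02, 0.614, 87], [1, -0.054, 0.02, 0.614, 87], [1, -0.054, 0.02, 0.614, 87]]}}

```text
time_s: 1.65
tcp_pos: [0.5372, 0.2729, 0.1999]
eef_rot: [180.0, -0.0, -86.2]
contact_force: [0.2, 0.2, -0.4]
gripper_width: 0.0871
gripper_force: 0.0
```

```bash
python3 -c "
from h import *
st=r.get_state(); np.save('st1.npy',st,allow_pickle=True); print(st['tcp_pos'],st['eef_rot'])
im=eyes.capture('wrist')[:,:,::-1].copy()
cv2.imwrite('pics/w1.png',cv2.resize(im,(800,600)))"
```

```text
[0.53722364 0.27290752 0.19993937] [ 1.79966733e+02 -7.94959435e-03 -8.61677148e+01]
```

View pics/w1.png

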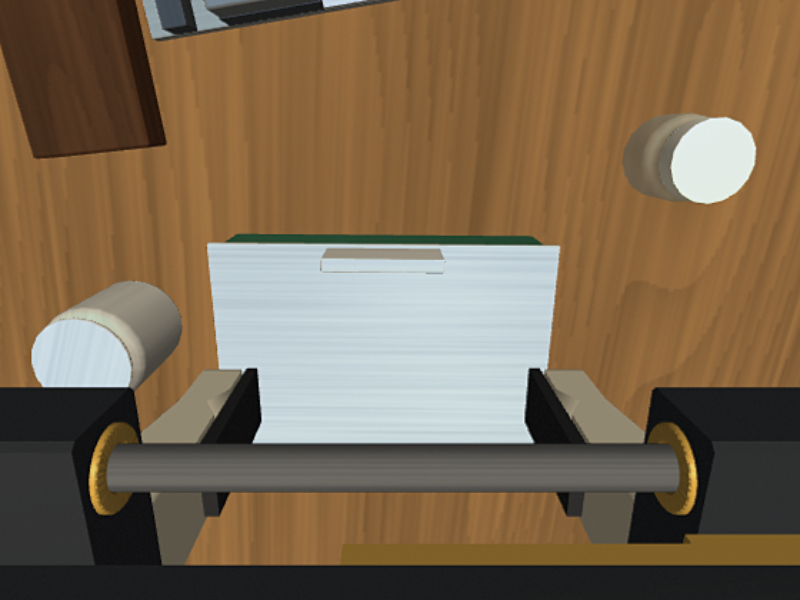

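```bash
python3 -c "
from h import *
st=np.load('st1.npy',allow_pickle=True).item(); k=560/800
f=lambda u,v,z:p2w('wrist',u*k,v*k,z,st).round(4)
a,b=f(208,243,.054),f(559,245,.054);print(a,b,np.linalg.norm(a-b),np.degrees(np.arctan2(*(a-b)[1::-1])),(a+b)/2)
print('tabtop',[f(*p,.084) for p in((321,260),(444,262),(444,273),(321,272))],f(382,266.5,.084))
print(fr(TUB,(0,-.077)),fr(TUB,(0,-.071)))
for c in (1,-1): print(f(325+ (0),248,.054),f(440,250,.054))
"
```

```text
[0.6509 0.265  0.054 ] [0.4354 0.2517 0.054 ] 0.21591002755777697 3.5316405971369793 [0.54315 0.25835 0.054  ]
tabtop [array([0.5778, 0.2636, 0.084 ]), array([0.5085, 0.2601, 0.084 ]), array([0.5079, 0.2665, 0.084 ]), array([0.5776, 0.2706, 0.084 ])] [0.5432 0.2651 0.084 ]
(np.float64(0.5453348700037571), np.float64(0.2561519419110231)) (np.float64(0.5449581268865812), np.float64(0.26214010228159274))
[0.5791 0.2633 0.054 ] [0.5082 0.2598 0.054 ]
[0.5791 0.2633 0.054 ] [0.5082 0.2598 0.054 ]
```

```bash
sed -i 's/^TUB=.*/TUB=(.5388,.3354,3.5); FIX=(.580,.025,12.2)/' h.py; python3 -c "
from h import *
g=(.5432,.2645,.06,-86.5)
u=lambda dy,dz:(*fr((g[0],g[1],3.5),(0,dy)),g[2]+dz,-86.5)
go(g); go(u(.0052,.0203),u(.0132,.0397),base=g)"
```

```text
now [  0.5369   0.2734   0.2001 -86.1023]
[0.0372, -0.0227, 0.5605, 0.0066]
[-0.0208, -0.0, -0.0812, -0.0]
[-0.0528, -0.0, -0.1588, -0.0]
```

Request:
{"name": "step_arm", "arguments": {"plan": [[0.037, -0.023, 0.2, 0.006, 87], [0.037, -0.023, 0.4, 0.006, 87], [0.037, -0.023, 0.5, 0.006, 87], [0.037, -0.023, 0.56, 0.006, 87], [0.037, -0.023, 0.56, 0.006, 87], [0.037, -0.023, 0.56, 0.006, 60], [0.037, -0.023, 0.56, 0.006, 60], [0.037, -0.023, 0.56, 0.006, 60], [0.037, -0.023, 0.56, 0.006, 60], [0.037, -0.023, 0.56, 0.006, 60]], "newtons": 15}}

```text
time_s: 2.53
tcp_pos: [0.5447, 0.2646, 0.063]
eef_rot: [-179.8, 0.1, -86.5]
contact_force: [-4.6, 1.2, 8.6]
gripper_width: 0.0621
gripper_force: 4.7
```

```bash
python3 -c "
from h import *
st=r.get_state(); print(st['tcp_pos'],st['contact_force'],st['gripper_width'],st['gripper_force'])
im=eyes.capture('wrist')[:,:,::-1].copy()
a=eyes.capture('side')[:,:,::-1][70:220,120:280]
cv2.imwrite('pics/w2.png',np.hstack([cv2.resize(im,(480,360)),cv2.resize(a,(320,300)).copy()] if 0 else [cv2.resize(im,(480,360)),cv2.resize(a,(320,360))]))"
```

```text
[0.54469745 0.26460417 0.06300497] [-4.61076136  1.16566568  8.64946065] 0.06209576208559329 4.6657125279307365
```

View pics/w2.png

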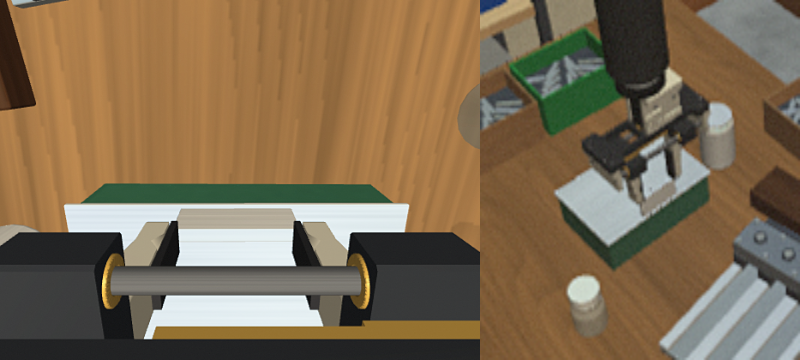

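```bash
python3 -c "
from h import *
st=r.get_state(); k=480/560
T=R.from_euler('xyz',st['eef_rot'],degrees=True).as_matrix()
W=lambda p:T@np.array(p)+st['tcp_pos']
for x in(.0095,-.0095):
  for z in (0,-.019,-.03): print('pad',x,z,(w2p('wrist',[W((x,y,z)) for y in(-.031,.031)],st)*k).round(0).tolist())
for y in (-.075,-.067):
  for z in (.054,.084): print('tab',y,z,(w2p('wrist',[(*fr(TUB,(x,y)),z) for x in(.035,-.035)],st)*k).round(0).tolist())
f=lambda u,v,z:p2w('wrist',u/k,v/k,z,st).round(4)
print(f(65,204,.054),f(408,205,.054), f(178,227,.084),f(296,228,.084))
"
```

```text
pad 0.0095 0 [[183.0, 205.0], [287.0, 205.0]]
pad 0.0095 -0.019 [[178.0, 218.0], [292.0, 218.0]]
pad 0.0095 -0.03 [[174.0, 227.0], [296.0, 227.0]]
pad -0.0095 0 [[185.0, 234.0], [285.0, 234.0]]
pad -0.0095 -0.019 [[180.0, 249.0], [290.0, 249.0]]
pad -0.0095 -0.03 [[176.0, 260.0], [294.0, 260.0]]
tab -0.075 0.054 [[182.0, 208.0], [293.0, 208.0]]
tab -0.075 0.084 [[173.0, 229.0], [302.0, 229.0]]
tab -0.067 0.054 [[183.0, 219.0], [292.0, 220.0]]
tab -0.067 0.084 [[174.0, 242.0], [301.0, 243.0]]
[0.6519 0.2647 0.054 ] [0.4364 0.2519 0.054 ] [0.5757 0.2612 0.084 ] [0.5118 0.2577 0.084 ]
```

```bash
python3 -c "
from h import *
im=eyes.capture('wrist')[:,:,::-1][195:345,170:390]
a=eyes.capture('side')[:,:,::-1][120:170,160:220]
cv2.imwrite('pics/w3.png',np.vstack([cv2.resize(im,(480,327),interpolation=2),cv2.resize(a,(480,270),interpolation=2)]))"
```

```text
(no output)
```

View pics/w3.png

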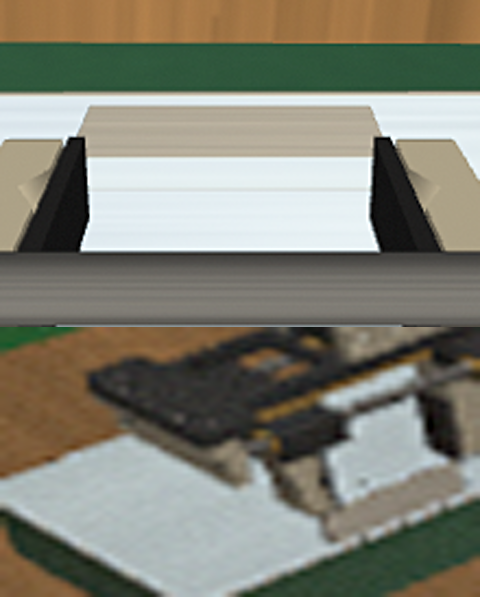

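Both views show the pad tips resting on the tab's top at about crop (75,137). The tips of the open fingers are about 20 mm above the nominal TCP, so I need to reopen and go about 18 mm lower.

Request:
{"name": "step_arm", "arguments": {"plan": [[0, 0.0, -0.08, 0, 87], [0, 0.0, -0.08, 0, 87], [0, 0.0, -0.08, 0, 87], [0, 0.0, -0.08, 0, 87], [0, 0.0, -0.04, 0, 87], [0, 0.0, 0.03, 0, 87], [0, 0.0, 0.07, 0, 87], [0, 0.0, 0.07, 0, 87], [0, 0, 0.07, 0, 60], [0, 0, 0.07, 0, 60], [0, 0, 0.07, 0, 60], [0, 0, 0.07, 0, 60]], "newtons": 15}}

```text
time_s: 3.73
tcp_pos: [0.5443, 0.2638, 0.0435]
eef_rot: [-179.9, 0.0, -86.5]
contact_force: [0.2, 0.4, -1.0]
gripper_width: 0.07
gripper_force: 15.0
```

Request:
{"name": "step_arm", "arguments": {"plan": [[-0.01, 0, -0.04, 0, 60], [-0.021, 0, -0.081, 0, 60], [-0.036, 0, -0.12, 0, 60], [-0.053, 0, -0.16, 0, 60], [-0.053, 0, -0.16, 0, 60], [-0.053, 0, -0.16, 0, 60], [-0.053, 0, -0.16, 0, 60], [-0.053, 0, -0.16, 0, 60], [-0.053, 0, -0.16, 0, 60]]}}

```text
time_s: 4.48
tcp_pos: [0.5432, 0.2768, 0.0826]
eef_rot: [-180.0, 0.0, -86.6]
contact_force: [1.2, 1.3, -0.9]
gripper_width: 0.07
gripper_force: 15.0
```

```bash
python3 -c "
from h import *
a=eyes.capture('side')[:,:,::-1][80:200,130:270]
b=eyes.capture('wrist')[:,:,::-1]
cv2.imwrite('pics/t1.png',np.hstack([cv2.resize(a,(420,360),interpolation=2),cv2.resize(b,(380,285))[:, :].copy() if 0 else cv2.resize(b,(380,360))]))"
```

```text
(no output)
```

View pics/t1.png

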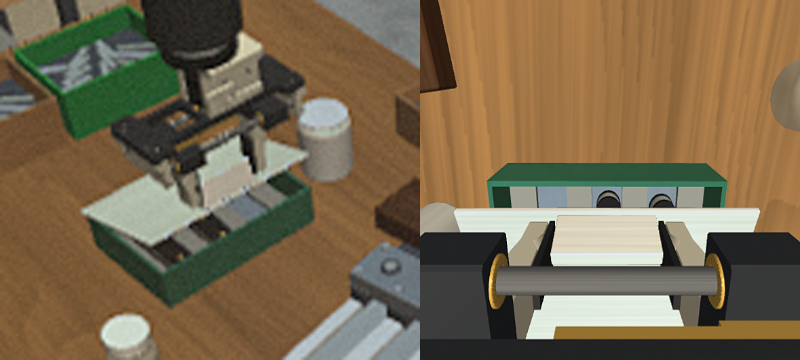

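Tipped about 16°. Two knives show, at right panel (609,200) and (662,202), so they are in the middle and the tub -x slots. Next I lower the lid and regrip it across the tab's thickness.

Request:
{"name": "step_arm", "arguments": {"plan": [[0.017, 0, 0.04, 0, 60], [0.032, 0, 0.08, 0, 60], [0.045, 0, 0.12, 0, 60], [0.053, 0, 0.158, 0, 60], [0.053, 0, 0.16, 0, 60], [0.053, 0, 0.16, 0, 87], [0.053, 0, 0.16, 0, 87], [0.053, 0, 0.16, 0, 87], [0.053, 0, 0.0, 0, 87], [0.053, 0, -0.1, 0, 87], [0.053, 0, -0.1, 0, 87]]}}

```text
time_s: 5.5
tcp_pos: [0.5468, 0.2653, 0.1136]
eef_rot: [-179.6, 0.2, -86.5]
contact_force: [0.9, 0.4, 1.1]
gripper_width: 0.0872
gripper_force: 0.0
```

```bash
python3 -c "
from h import *
go((.5432,.2643,.11,3.5))"
```

```text
now [  0.5468   0.2653   0.1136 -86.4642]
[0.0031, 0.0146, 0.0146, -1.4994]
```

Request:
{"name": "step_arm", "arguments": {"plan": [[0, 0, 0, -1, 40], [0, 0, 0, -1, 40], [0, 0, 0, -1, 40], [0, 0, 0, -1, 40], [0, 0, 0, -1, 40], [0, 0, 0, -1, 40], [0, 0, 0, -1, 40], [0, 0, 0, -1, 40], [0, 0, 0, -1, 40], [0, 0, 0, -1, 40]]}}

```text
time_s: 6.33
tcp_pos: [0.5438, 0.2634, 0.1079]
eef_rot: [-180.0, -0.0, -26.4]
contact_force: [-0.4, 0.5, 0.5]
gripper_width: 0.0403
gripper_force: 0.0
```

Request:
{"name": "step_arm", "arguments": {"plan": [[0, 0, 0, -0.5, 40], [0, 0, 0, -0.5, 40], [0, 0, 0, -0.5, 40], [0, 0, 0, -0.5, 40], [0, 0, 0, -0.5, 40], [0, 0, 0, -0.5, 40]]}}

```text
time_s: 6.83
tcp_pos: [0.5439, 0.2634, 0.1079]
eef_rot: [-180.0, -0.0, 3.3]
contact_force: [1.2, -0.8, -0.2]
gripper_width: 0.0396
gripper_force: 0.0
```

```bash
python3 -c "
from h import *
go((.5432,.2643,.042,3.5))
st=r.get_state()
b=eyes.capture('wrist')[:,:,::-1]
cv2.imwrite('pics/t2.png',b)
print(w2p('wrist',[(*fr(TUB,(0,-.071)),.084)],st))"
```

```text
now [0.5439 0.2634 0.1079 3.2796]
[-0.0024, -0.0036, 0.2635, -0.0037]
[[273.1196755  240.12394556]]
```

View pics/t2.png

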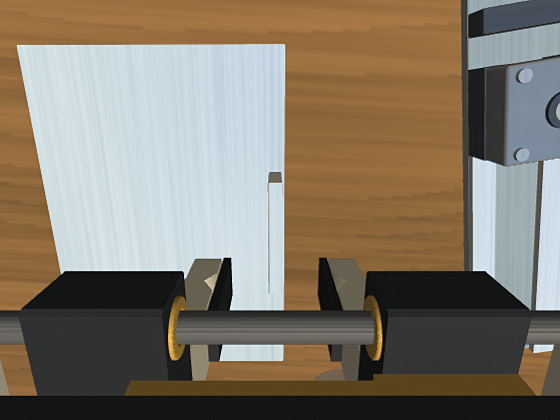

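The tab top at rows 182–293, col 275 agrees with the prediction of (273,240), so the lid is back in place. I'll check how far the fingertips extend when nearly shut, before descending.

Request:
{"name": "step_arm", "arguments": {"plan": [[0, 0, 0, 0, 8], [0, 0, 0, 0, 8], [0, 0, 0, 0, 8], [0, 0, 0, 0, 8], [0, 0, 0, 0, 8], [0, 0, 0, 0, 8]]}}

```text
time_s: 7.38
tcp_pos: [0.5439, 0.2635, 0.1079]
eef_rot: [-180.0, -0.0, 3.4]
contact_force: [0.7, 0.2, 0.4]
gripper_width: 0.0097
gripper_force: 0.0
```

```bash
cat >> h.py <<'E'
def tip(im,w):
    g=im.max(axis=2).astype(int); out=[]
    for sgn in (-1,1):
        c0=274.7+sgn*w/2*376/.172
        for c in range(int(c0)-8,int(c0)+9):
            rows=np.where(g[230:330,c]<60)[0]
            if len(rows): out.append((int(rows[0])+230,c))
    out.sort(); v=np.median([o[0] for o in out[:6]])-210.34
    t=(376*.0148-v*.193)/(v*.9525+376*.3046)
    return v+210.34,round(t,4),out[:6]
E
python3 -c "
from h import *
print(tip(cv2.imread('pics/t2.png'),.0397))
s=r.get_state(); im=eyes.capture('wrist'); cv2.imwrite('pics/t3.png',im[:,:,::-1]); print(s['gripper_width'],tip(im,s['gripper_width']))"
```

```text
(np.float64(258.0), np.float64(-0.0227), [(258, 224), (258, 225), (258, 226), (258, 227), (258, 228), (258, 229)])
0.009721805791250655 (np.float64(258.0), np.float64(-0.0227), [(258, 258), (258, 259), (258, 260), (258, 261), (258, 262), (258, 263)])
```

Request:
{"name": "step_arm", "arguments": {"plan": [[-0.002, -0.004, 0.0, 0, 40], [-0.002, -0.004, 0.0, 0, 40], [-0.002, -0.004, 0.1, 0, 40], [-0.002, -0.004, 0.2, 0, 40], [-0.002, -0.004, 0.28, 0, 40], [-0.002, -0.004, 0.28, 0, 40], [-0.002, -0.004, 0.28, 0, 3], [-0.002, -0.004, 0.28, 0, 3], [-0.002, -0.004, 0.28, 0, 3], [-0.002, -0.004, 0.28, 0, 3], [-0.002, -0.004, 0.28, 0, 3]], "newtons": 50}}

```text
time_s: 8.35
tcp_pos: [0.5437, 0.2648, 0.0389]
eef_rot: [-179.9, -0.1, 3.5]
contact_force: [0.6, 0.8, -0.7]
gripper_width: 0.012
gripper_force: 0.0
```

Request:
{"name": "step_arm", "arguments": {"plan": [[0, 0, 0, 0, 3], [0, 0, 0, 0, 3], [0, 0, 0, 0, 3]]}}

```text
time_s: 8.6
tcp_pos: [0.5435, 0.2644, 0.0387]
eef_rot: [-180.0, -0.0, 3.5]
contact_force: [-2.1, -1.3, 6.6]
gripper_width: 0.008
gripper_force: 50.0
```

Request:
{"name": "step_arm", "arguments": {"plan": [[0, 0, -0.08, 0, 3], [0, 0, -0.2, 0, 3], [0, 0, -0.3, 0, 3], [0, 0, -0.45, 0, 3], [0, 0, -0.5, 0, 3], [0, 0, -0.5, 0, 3]]}}

```text
time_s: 9.1
tcp_pos: [0.545, 0.2657, 0.167]
eef_rot: [-179.8, -0.3, 3.5]
contact_force: [-0.2, 0.1, -3.2]
gripper_width: 0.0078
gripper_force: 50.0
```

```bash
python3 -c "
from h import *
p=fr((.50,-.27,3.5),(0,-.071)); print(p)
go((*p,.16,3.5))"
```

```text
(np.float64(0.5043344463069749), np.float64(-0.3408675706879526))
now [0.545  0.2657 0.167  3.4833]
[-0.3097, 2.4119, 0.0278, -0.0003]
```

Request:
{"name": "step_arm", "arguments": {"plan": [[-0.02, 0.1, 0, 0, 3], [-0.04, 0.22, 0, 0, 3], [-0.06, 0.36, 0, 0, 3], [-0.08, 0.5, 0, 0, 3], [-0.09, 0.65, 0, 0, 3], [-0.1, 0.8, 0, 0, 3]]}}

```text
time_s: 9.6
tcp_pos: [0.5289, 0.0617, 0.1614]
eef_rot: [180.0, 0.1, 3.5]
contact_force: [1.7, -0.9, -2.1]
gripper_width: 0.0079
gripper_force: 50.0
```

Request:
{"name": "step_arm", "arguments": {"plan": [[-0.02, 0.15, 0, 0, 3], [-0.04, 0.3, 0, 0, 3], [-0.06, 0.45, 0, 0, 3], [-0.08, 0.6, 0, 0, 3], [-0.1, 0.8, 0, 0, 3]]}}

```text
time_s: 10.02
tcp_pos: [0.5164, -0.1306, 0.1615]
eef_rot: [-180.0, 0.1, 3.5]
contact_force: [1.4, -0.2, -2.0]
gripper_width: 0.0079
gripper_force: 50.0
```

Request:
{"name": "step_arm", "arguments": {"plan": [[-0.02, 0.15, 0, 0, 3], [-0.04, 0.3, 0, 0, 3], [-0.06, 0.45, 0, 0, 3], [-0.08, 0.6, 0, 0, 3], [-0.1, 0.73, 0, 0, 3], [-0.11, 0.81, 0, 0, 3], [-0.11, 0.81, 0, 0, 3], [-0.11, 0.81, 0, 0, 3]]}}

```text
time_s: 10.68
tcp_pos: [0.5013, -0.3338, 0.1608]
eef_rot: [-179.9, 0.2, 3.3]
contact_force: [-0.6, 0.8, -2.5]
gripper_width: 0.0076
gripper_force: 50.0
```

Request:
{"name": "step_arm", "arguments": {"plan": [[0, 0, 0.08, 0, 3], [0, 0, 0.18, 0, 3], [0, 0, 0.28, 0, 3], [0, 0, 0.38, 0, 3], [0, 0, 0.48, 0, 3], [0, 0, 0.55, 0, 3], [0, 0, 0.6, 0, 3], [0, 0, 0.63, 0, 3], [0, 0, 0.65, 0, 3], [0, 0, 0.65, 0, 3]]}}

```text
time_s: 11.52
tcp_pos: [0.5022, -0.3323, -0.0006]
eef_rot: [-180.0, 0.1, 3.5]
contact_force: [0.2, 0.3, -2.3]
gripper_width: 0.0078
gripper_force: 50.0
```

Request:
{"name": "step_arm", "arguments": {"plan": [[0, 0, 0.01, 0, 3], [0, 0, 0.018, 0, 3], [0, 0, 0.024, 0, 3], [0, 0, 0.028, 0, 3], [0, 0, 0.028, 0, 3]]}}

```text
time_s: 11.93
tcp_pos: [0.503, -0.3332, -0.0062]
eef_rot: [180.0, -0.0, 3.5]
contact_force: [0.1, 0.1, -1.6]
gripper_width: 0.0076
gripper_force: 50.0
```

Request:
{"name": "step_arm", "arguments": {"plan": [[0, 0, 0.004, 0, 3], [0, 0, 0.004, 0, 3], [0, 0, 0.004, 0, 40], [0, 0, 0.004, 0, 40], [0, 0, 0.004, 0, 40], [0, 0, 0.004, 0, 40], [0, 0, 0.004, 0, 40], [0, 0, 0.004, 0, 40], [0, 0, 0.004, 0, 40]]}}

```text
time_s: 12.68
tcp_pos: [0.5026, -0.3331, -0.0077]
eef_rot: [-180.0, 0.0, 3.5]
contact_force: [-0.1, 0.6, -0.0]
gripper_width: 0.0397
gripper_force: 0.0
```

Request:
{"name": "step_arm", "arguments": {"plan": [[0, 0, -0.1, 0, 40], [0, 0, -0.25, 0, 40], [0, 0, -0.45, 0, 40], [0, 0, -0.7, 0, 40], [0, 0, -0.75, 0, 40], [0, 0, -0.75, 0, 40]]}}

```text
time_s: 13.18
tcp_pos: [0.5067, -0.3354, 0.1896]
eef_rot: [179.6, -0.7, 3.5]
contact_force: [1.1, 0.2, 1.4]
gripper_width: 0.0399
gripper_force: 0.0
```

```bash
python3 -c "
from h import *
go((*fr(TUB,(-.029,0)),.19,-86.5))"
```

```text
now [ 0.5067 -0.3354  0.1896  3.5428]
[0.1778, -2.6703, -0.0015, 1.5007]
```

Request:
{"name": "step_arm", "arguments": {"plan": [[0.1, -0.15, 0, -0.14, 40], [0.2, -0.3, 0, -0.14, 40], [0.2, -0.46, 0, -0.14, 40], [0.2, -0.62, 0, -0.14, 40], [0.2, -0.78, 0, -0.14, 40], [0.2, -0.94, 0, -0.14, 40]]}}

```text
time_s: 13.68
tcp_pos: [0.538, -0.0936, 0.1797]
eef_rot: [-180.0, 0.0, 11.9]
contact_force: [0.7, 0.5, -0.4]
gripper_width: 0.0402
gripper_force: 0.0
```

Request:
{"name": "step_arm", "arguments": {"plan": [[0, -0.15, 0, 0, 40], [0, -0.3, 0, 0, 40], [0, -0.45, 0, 0, 40], [0, -0.47, 0, 0, 40], [0, -0.47, 0, 0, 40], [0, -0.47, 0, 0, 40], [0, -0.47, 0, 0, 40]]}}

```text
time_s: 14.27
tcp_pos: [0.5143, 0.0188, 0.1798]
eef_rot: [180.0, 0.0, 11.8]
contact_force: [0.7, -0.7, -0.4]
gripper_width: 0.0399
gripper_force: 0.0
```

```bash
python3 -c "
from h import *
st=r.get_state(); np.save('st2.npy',st,allow_pickle=True); print(st['tcp_pos'],st['eef_rot'])
im=eyes.capture('wrist')[:,:,::-1].copy()
cv2.imwrite('pics/f1.png',cv2.resize(im,(800,600)))"
```

```text
[0.51431427 0.01883013 0.17978536] [1.79992265e+02 1.17109503e-02 1.18382005e+01]
```

View pics/f1.png

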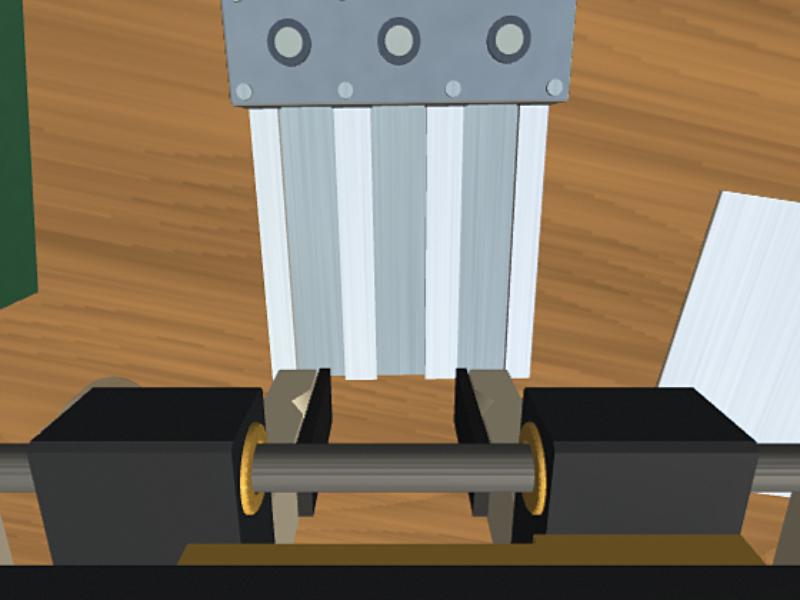

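```bash
python3 -c "
from h import *
from scipy.optimize import least_squares
st=np.load('st2.npy',allow_pickle=True).item();k=.7
o=[(233,106,.03,.09,.06),(568,100,.03,-.09,.06),(273,378,-.15,.09,.016),(530,377,-.15,-.09,.016),(377,379,-.15,.017,.016),(425,379,-.15,-.017,.016)]
P=[(a[2],a[3]) for a in o]; Q=[p2w('wrist',a[0]*k,a[1]*k,a[4],st)[:2] for a in o]
f=lambda x:np.ravel([np.array(fr(x,p))-q for p,q in zip(P,Q)])
s=least_squares(lambda x:f((x[0],x[1],x[2])),[.58,.025,12.2],x_scale=[.01,.01,1]); print(s.x.round(4),(s.fun*1000).round(1))
print(p2w('wrist',720*k,191*k,.009,st))
"
```

```text
[ 0.5792  0.0283 12.5213] [ 0.   2.4  0.1 -2.4 -1.1 -0.4 -0.1  0.4  0.4  0.1  0.8 -0.1]
[ 0.60113148 -0.17734578  0.009     ]
```

```bash
sed -i 's/^TUB=.*/TUB=(.5388,.3354,3.5); FIX=(.5792,.0283,12.5)/' h.py; python3 -c "
from h import *
go((*fr(TUB,(-.0,.06)),.20,-86.5))"
```

```text
now [ 0.5143  0.0185  0.1797 11.7909]
[0.3894, -1.4582, -0.081, 1.6382]
```

Request:
{"name": "step_arm", "arguments": {"plan": [[0.2, -0.15, -0.08, 0.82, 36], [0.2, -0.35, -0.08, 0.82, 36], [0.2, -0.55, -0.08, 0.82, 36], [0.2, -0.73, -0.08, 0.82, 36], [0.2, -0.73, -0.08, 0.82, 36], [0.2, -0.73, -0.08, 0.82, 36], [0.2, -0.73, -0.08, 0.82, 36], [0.2, -0.73, -0.08, 0.82, 36]]}}

```text
time_s: 14.98
tcp_pos: [0.5259, 0.208, 0.1994]
eef_rot: [180.0, 0.0, -37.7]
contact_force: [-0.2, 0.2, 0.0]
gripper_width: 0.0357
gripper_force: 0.0
```

```bash
python3 -c "
from h import *
go((*fr(TUB,(-.0,.06)),.20,-86.5))"
```

```text
now [  0.5259   0.208    0.1994 -37.6946]
[-0.4289, -0.6151, -0.0024, 0.8134]
```

Request:
{"name": "step_arm", "arguments": {"plan": [[-0.429, -0.615, 0, 0.813, 36], [-0.429, -0.615, 0, 0.813, 36], [-0.429, -0.615, 0, 0.813, 36], [-0.429, -0.615, 0, 0.813, 36], [-0.429, -0.615, 0, 0.813, 36], [-0.429, -0.615, 0, 0.813, 36], [-0.429, -0.615, 0, 0.813, 36], [-0.429, -0.615, 0, 0.813, 36], [-0.429, -0.615, 0, 0.813, 36]]}}

```text
time_s: 15.73
tcp_pos: [0.5344, 0.3945, 0.1995]
eef_rot: [180.0, -0.0, -85.9]
contact_force: [-0.2, 0.4, 0.3]
gripper_width: 0.0358
gripper_force: 0.0
```

```bash
python3 -c "
from h import *
st=r.get_state(); np.save('st3.npy',st,allow_pickle=True); print(st['tcp_pos'],st['eef_rot'])
im=eyes.capture('wrist')[:,:,::-1].copy()
cv2.imwrite('pics/k1r.png',im);cv2.imwrite('pics/k1.png',cv2.resize(im,(800,600)))"
```

```text
[0.53440423 0.3944879  0.19953816] [ 1.79979410e+02 -2.77301473e-02 -8.58963630e+01]
```

View pics/k1.png

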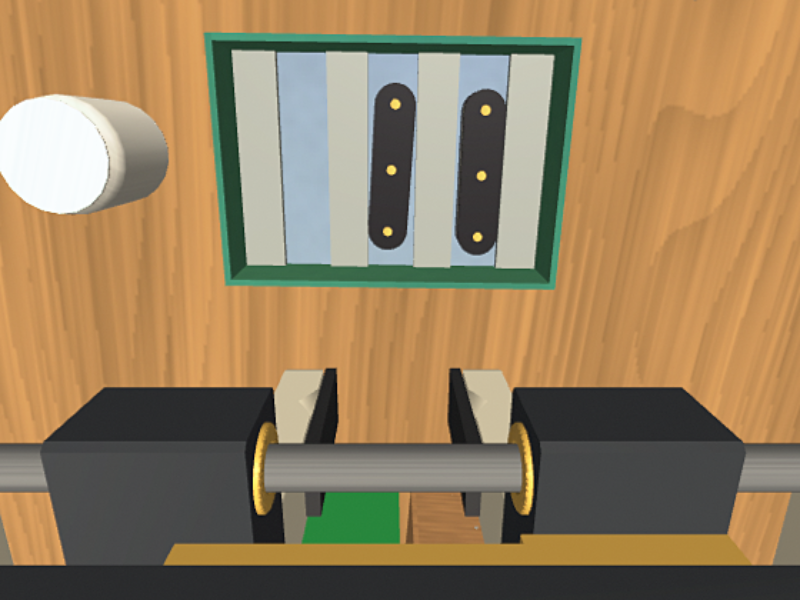

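```bash
python3 -c "
from h import *
st=np.load('st3.npy',allow_pickle=True).item();k=.7
f=lambda u,v,z:p2w('wrist',u*k,v*k,z,st)
for K in (((396,104),(391,170),(388,231)),((486,110),(481,175),(477,237))):
  a,b,c=[f(*p,.023) for p in K]; print('knife',b.round(4),np.degrees(np.arctan2(*(a-c)[1::-1])),np.linalg.norm(a-c))
q=[f(*p,.05) for p in((207,34),(581,38),(555,289),(226,285))]; print(np.round(q,4),np.mean(q,0))
print(fr(TUB,(0,0)),fr(TUB,(-.058,0)))
b=f(481,175,.023)
go((b[0],b[1],.1,-86))
"
```

```text
knife [0.539  0.3376 0.023 ] -89.56679948715598 0.07991632909507579
knife [0.4807 0.3365 0.023 ] -87.11690728857852 0.0803097372628884
[[0.6462 0.2697 0.05  ]
 [0.4388 0.2566 0.05  ]
 [0.4293 0.4019 0.05  ]
 [0.6388 0.4144 0.05  ]] [0.53828187 0.33566158 0.05      ]
(np.float64(0.5388), np.float64(0.3354)) (np.float64(0.48090818169153166), np.float64(0.3318591847069783))
now [  0.5343   0.3946   0.1998 -85.8978]
[0.2163, 0.2307, 0.3991, 0.0017]
```

Two knives, in the middle slot (391,170) and the tub -x slot (481,175). The +x slot is empty. I'll pick the -x one first, gripping 25 mm towards its tail.

```bash
python3 -c "
from h import *
go((.4794,.3615,.06,-86.8),(.4794,.3615,-.006,-86.8))
"
```

```text
now [  0.5343   0.3946   0.1998 -85.8978]
[0.1162, 0.2286, 0.5591, 0.015]
[0.1162, 0.2286, 0.8231, 0.015]
```

Request:
{"name": "step_arm", "arguments": {"plan": [[0.116, 0.229, 0.0, 0.015, 36], [0.116, 0.229, 0.15, 0.015, 36], [0.116, 0.229, 0.3, 0.015, 36], [0.116, 0.229, 0.45, 0.015, 36], [0.116, 0.229, 0.55, 0.015, 36], [0.116, 0.229, 0.63, 0.015, 36], [0.116, 0.229, 0.7, 0.015, 36], [0.116, 0.229, 0.76, 0.015, 36], [0.116, 0.229, 0.8, 0.015, 36], [0.116, 0.229, 0.822, 0.015, 36], [0.116, 0.229, 0.822, 0.015, 36]], "newtons": 40}}

```text
time_s: 16.7
tcp_pos: [0.4784, 0.362, -0.0065]
eef_rot: [179.9, -0.1, -87.0]
contact_force: [-0.6, -0.6, 0.7]
gripper_width: 0.0359
gripper_force: 0.0
```

Request:
{"name": "step_arm", "arguments": {"plan": [[0, 0, 0, 0, 15], [0, 0, 0, 0, 15], [0, 0, 0, 0, 15], [0, 0, 0, 0, 15], [0, 0, 0, 0, 15], [0, 0, 0, 0, 15]]}}

```text
time_s: 17.2
tcp_pos: [0.4791, 0.3635, -0.0046]
eef_rot: [-179.9, 0.1, -87.0]
contact_force: [0.1, -0.1, 6.9]
gripper_width: 0.0252
gripper_force: 40.0
```

Request:
{"name": "step_arm", "arguments": {"plan": [[0, 0, -0.05, 0, 15], [0, 0, -0.12, 0, 15], [0, 0, -0.25, 0, 15], [0, 0, -0.4, 0, 15], [0, 0, -0.55, 0, 15], [0, 0, -0.6, 0, 15], [0, 0, -0.6, 0, 15]]}}

```text
time_s: 17.78
tcp_pos: [0.48, 0.3647, 0.149]
eef_rot: [-179.7, 0.3, -87.0]
contact_force: [0.7, 0.8, -2.4]
gripper_width: 0.0251
gripper_force: 40.0
```

```bash
python3 -c "
from h import *
st=r.get_state(); np.save('st4.npy',st,allow_pickle=True)
im=eyes.capture('wrist')[:,:,::-1].copy()
a=eyes.capture('side')[:,:,::-1][70:200,130:290]
cv2.imwrite('pics/g1.png',np.hstack([cv2.resize(im,(480,360)),cv2.resize(a,(320,360))]))
p=fr(FIX,(-.095,.056)); print(p); go((*p,.145,12.5))"
```

```text
(np.float64(0.47433126094307265), np.float64(0.06241081307459649))
now [  0.4781   0.3628   0.1445 -87.0289]
[1.1993, 0.0772, -0.0022, -1.6588]
```

View pics/g1.png

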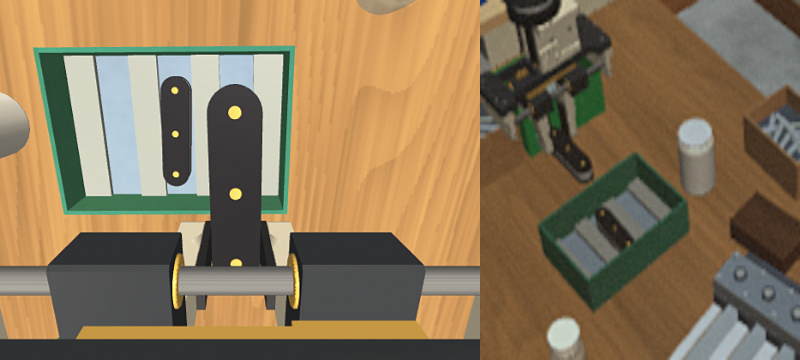

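Knife held in line, with its dots at (235,112), (235,194) and (236,264). I'll check its pitch from the dot rows.

```bash
python3 -c "
from h import *
from scipy.optimize import least_squares
m=eyes.camera_model('wrist'); W=np.linalg.inv(m['hand_eye']); f,cx,cy=K(m); k=560/480
obs=np.array([(235,112),(235,194),(236,264)])*k
def pr(x):
  c,h,th,y=x; out=[]
  for d in(.04,0,-.04):
    p=np.array([c+d*np.cos(th),y,h+d*np.sin(th)]); q=W[:3,:3]@p+W[:3,3]; out.append((cx-f*q[0]/q[2],cy+f*q[1]/q[2]))
  return np.ravel(np.array(out)-obs)
s=least_squares(pr,[.025,-.025,0,0],x_scale=[.01,.01,.1,.01]);print(s.x,np.degrees(s.x[2]),s.fun)"
```

```text
[ 0.02743877 -0.0294717  -0.01089464  0.00018709] -0.6242169246022038 [ 4.22591361e-01  1.01616118e-03  3.52046485e-01 -1.40127627e-03
 -8.74844210e-01  3.21566132e-04]
```

Request:
{"name": "step_arm", "arguments": {"plan": [[0.12, 0.01, 0, -1, 15], [0.24, 0.02, 0, -1, 15], [0.36, 0.03, 0, -1, 15], [0.48, 0.04, 0, -1, 15], [0.6, 0.05, 0, -1, 15], [0.72, 0.06, 0, -1, 15], [0.84, 0.07, 0, -1, 15], [0.96, 0.077, 0, -1, 15], [1, 0.077, 0, -1, 15], [1, 0.077, 0, -1, 15]]}}

```text
time_s: 18.72
tcp_pos: [0.4707, 0.1094, 0.1427]
eef_rot: [179.8, 0.1, -27.0]
contact_force: [0.3, -0.7, -1.7]
gripper_width: 0.0255
gripper_force: 40.0
```

```bash
python3 -c "
from h import *
go((*fr(FIX,(-.092,.056)),.12,12.5),(*fr(FIX,(-.092,.056)),.0,12.5))"
```

```text
now [  0.4707   0.1094   0.1427 -27.0201]
[0.1077, 0.1533, 0.0907, -0.6587]
[0.1077, 0.1533, 0.5707, -0.6587]
```

Request:
{"name": "step_arm", "arguments": {"plan": [[0.05, 0.08, 0, -0.659, 15], [0.108, 0.153, 0, -0.659, 15], [0.108, 0.153, 0.05, -0.659, 15], [0.108, 0.153, 0.1, -0.659, 15], [0.108, 0.153, 0.1, -0.659, 15], [0.108, 0.153, 0.1, -0.659, 15], [0.108, 0.153, 0.2, -0.659, 15], [0.108, 0.153, 0.3, -0.659, 15], [0.108, 0.153, 0.4, -0.659, 15], [0.108, 0.153, 0.48, -0.659, 15], [0.108, 0.153, 0.53, -0.659, 15], [0.108, 0.153, 0.54, -0.659, 15]]}}

```text
time_s: 19.72
tcp_pos: [0.4764, 0.0652, 0.0059]
eef_rot: [179.9, 0.4, 12.4]
contact_force: [-0.0, -0.2, -0.9]
gripper_width: 0.0254
gripper_force: 40.0
```

```bash
cat >> h.py <<'E'
def dots(im,n=3):
    hsv=cv2.cvtColor(im,cv2.COLOR_RGB2HSV); k=cv2.inRange(hsv,(20,120,180),(35,255,255))
    N,l,s,c=cv2.connectedComponentsWithStats(k); return [(np.round(c[i],1).tolist(),int(s[i][4])) for i in range(1,N) if 20<s[i][4]<400]
def inv(o,p):
    a=np.radians(o[2]); d=np.array(p[:2])-o[:2]; return np.array([np.cos(a)*d[0]+np.sin(a)*d[1],-np.sin(a)*d[0]+np.cos(a)*d[1]])
E
python3 -c "
from h import *
go((*fr(FIX,(-.092,.056)),.0,12.5))
st=r.get_state(); im=eyes.capture('wrist'); cv2.imwrite('pics/p1.png',im[:,:,::-1]); print(dots(im))
m,W=w2c('wrist',st)
print(w2p('wrist',[(*fr(FIX,(x,.056+d)),.016) for x in(-.05,.02) for d in (.017,-.017)],st).round(0).tolist())"
```

```text
now [4.76400e-01 6.52000e-02 5.90000e-03 1.24252e+01]
[0.0014, 0.0089, 0.0237, -0.0012]
[([273.1, 131.2], 177), ([274.0, 226.2], 136), ([274.6, 306.3], 74), ([203.3, 341.7], 112), ([346.3, 344.5], 57)]
[[243.0, 182.0], [317.0, 182.0], [239.0, 13.0], [323.0, 13.0]]
```

```bash
python3 -c "
import cv2
g=cv2.cvtColor(cv2.imread('pics/p1.png'),cv2.COLOR_BGR2GRAY)
for r in (50,75,130): print(r,g[r,215:350:3].tolist())"
```

```text
50 [234, 234, 236, 238, 238, 234, 235, 236, 161, 200, 198, 199, 193, 197, 196, 196, 198, 189, 188, 191, 197, 195, 190, 190, 191, 194, 196, 195, 193, 191, 191, 192, 196, 189, 196, 154, 235, 236, 237, 236, 235, 237, 235, 235, 234]
75 [235, 236, 236, 238, 238, 235, 233, 236, 188, 200, 197, 198, 197, 195, 196, 195, 196, 191, 188, 191, 196, 195, 191, 192, 191, 194, 198, 195, 194, 191, 189, 191, 196, 190, 205, 243, 234, 237, 239, 234, 236, 238, 234, 237, 235]
130 [237, 236, 238, 237, 240, 238, 233, 237, 241, 31, 46, 46, 47, 48, 48, 47, 48, 188, 182, 183, 188, 192, 97, 49, 50, 50, 49, 50, 51, 53, 29, 192, 192, 197, 75, 236, 236, 238, 236, 236, 238, 235, 238, 237, 238]
```

Request:
{"name": "step_arm", "arguments": {"plan": [[0, 0.01, 0, 0, 15], [0, 0.01, 0, 0, 15], [0, 0.01, 0.01, 0, 15], [0, 0.01, 0.018, 0, 15], [0, 0.01, 0.024, 0, 15], [0, 0.01, 0.024, 0, 15]]}}

```text
time_s: 20.27
tcp_pos: [0.4795, 0.0634, 0.0034]
eef_rot: [-180.0, -0.0, 12.5]
contact_force: [-0.5, -0.2, -1.5]
gripper_width: 0.0253
gripper_force: 40.0
```

Request:
{"name": "step_arm", "arguments": {"plan": [[0, 0, 0.008, 0, 15], [0, 0, 0.012, 0, 15], [0, 0, 0.016, 0, 15], [0, 0, 0.016, 0, 15], [0, 0, 0.016, 0, 15]]}}

```text
time_s: 20.68
tcp_pos: [0.4796, 0.0635, 0.0003]
eef_rot: [180.0, -0.0, 12.6]
contact_force: [-4.9, -0.5, 13.1]
gripper_width: 0.0253
gripper_force: 40.0
```

```bash
python3 -c "
from h import *
s=r.get_state(); print(inv(FIX,s['tcp_pos']),s['tcp_pos'],s['contact_force'])"
```

```text
[-0.08964143  0.05587686] [4.79589459e-01 6.34503963e-02 3.45281503e-04] [-4.93473276 -0.47591063 13.067964  ]
```

Request:
{"name": "step_arm", "arguments": {"plan": [[0, 0, -0.008, 0, 15], [0.04, 0, -0.008, 0, 15], [0.1, 0, -0.008, 0, 15], [0.16, 0, -0.008, 0, 15], [0.22, 0, -0.008, 0, 15], [0.28, 0, -0.008, 0, 15], [0.33, 0, -0.008, 0, 15], [0.33, 0, -0.008, 0, 15]]}}

```text
time_s: 21.35
tcp_pos: [0.5631, 0.0821, 0.0011]
eef_rot: [180.0, -0.1, 12.5]
contact_force: [0.3, 0.1, -1.3]
gripper_width: 0.0254
gripper_force: 40.0
```

Request:
{"name": "step_arm", "arguments": {"plan": [[0, 0, 0, 0, 38], [0, 0, 0, 0, 38], [0, 0, 0, 0, 38], [0, 0, 0, 0, 38], [0, 0, -0.06, 0, 38], [0, 0, -0.12, 0, 38], [-0.1, 0, -0.12, 0, 0], [-0.2, 0, -0.12, 0, 0], [-0.22, 0, -0.12, 0, 0], [-0.22, 0, -0.12, 0, 0], [-0.22, 0, -0.04, 0, 0], [-0.22, 0, 0.006, 0, 0]]}}

```text
time_s: 22.35
tcp_pos: [0.5074, 0.07, -0.0001]
eef_rot: [-180.0, -0.1, 12.6]
contact_force: [-1.4, -0.0, -0.1]
gripper_width: 0.004
gripper_force: 0.0
```

```bash
python3 -c "
from h import *
s=r.get_state(); print(inv(FIX,s['tcp_pos']),s['tcp_pos'],s['contact_force'],s['gripper_width']); im=eyes.capture('wrist'); print(dots(im))
go((*fr(FIX,(-.0045,.056)),0,12.5))"
```

```text
[-0.06105695  0.05624077] [ 5.07417616e-01  6.99925007e-02 -1.44978664e-04] [-1.38372846 -0.03868525 -0.133482  ] 0.004035636407420144
[([275.0, 90.3], 193), ([275.8, 191.6], 154), ([250.8, 341.9], 99), ([298.7, 343.7], 49)]
now [ 5.05900e-01  6.92000e-02 -2.40000e-03  1.25163e+01]
[0.233, -0.0006, -0.0095, 0.0003]
```

Push slowly to the stop.

Request:
{"name": "step_arm", "arguments": {"plan": [[0.04, 0, 0, 0, 0], [0.08, 0, 0, 0, 0], [0.12, 0, 0, 0, 0], [0.16, 0, 0, 0, 0], [0.19, 0, 0, 0, 0], [0.21, 0, 0, 0, 0], [0.225, 0, 0, 0, 0], [0.233, 0, 0, 0, 0], [0.233, 0, 0, 0, 0]]}}

```text
time_s: 23.15
tcp_pos: [0.5628, 0.0817, -0.0003]
eef_rot: [180.0, 0.1, 12.5]
contact_force: [-2.6, 0.4, 1.4]
gripper_width: 0.0005
gripper_force: 1.0
```

```bash
python3 -c "
from h import *
s=r.get_state(); print(inv(FIX,s['tcp_pos']),s['tcp_pos'],s['contact_force'],s['gripper_width']); im=eyes.capture('wrist'); print(dots(im))
cv2.imwrite('pics/p2.png',im[:,:,::-1])"
```

```text
[-0.00448231  0.05569805] [ 5.62768670e-01  8.17076334e-02 -3.20083977e-04] [-2.56745555  0.43651116  1.42729115] 0.0005233380292109888
[([269.1, 34.3], 228), ([274.6, 238.1], 134), ([291.0, 339.4], 83), ([258.6, 340.4], 118)]
```

Request:
{"name": "step_arm", "arguments": {"plan": [[0.004, 0, 0, 0, 0], [0.008, 0, 0, 0, 0], [0.012, 0, 0, 0, 0], [0.012, 0, 0, 0, 0], [0.012, 0, 0, 0, 0]]}}

```text
time_s: 23.62
tcp_pos: [0.5632, 0.0817, -0.0005]
eef_rot: [180.0, 0.3, 12.5]
contact_force: [-9.6, -0.1, 6.0]
gripper_width: 0.0005
gripper_force: 4.8
```

Request:
{"name": "step_arm", "arguments": {"plan": [[-0.03, 0, 0, 0, 0], [-0.08, 0, 0, 0, 0], [-0.08, 0, -0.15, 0, 36], [-0.08, 0, -0.3, 0, 36], [-0.08, 0, -0.45, 0, 36], [-0.08, 0, -0.6, 0, 36], [-0.08, 0, -0.75, 0, 36], [-0.08, 0, -0.75, 0, 36]]}}

```text
time_s: 24.28
tcp_pos: [0.5512, 0.0796, 0.1961]
eef_rot: [-179.9, -0.8, 12.6]
contact_force: [1.9, 1.3, 0.9]
gripper_width: 0.0335
gripper_force: 0.0
```

```bash
python3 -c "
from h import *
s=r.get_state(); im=eyes.capture('wrist'); cv2.imwrite('pics/p3.png',im[:,:,::-1]); 
for d,a in dots(im): print(d,a,inv(FIX,p2w('wrist',*d,.028,s)).round(4))
go((*fr(TUB,(-.0,.06)),.20,-86.5))"
```

```text
[273.4, 55.1] 37 [0.0976 0.0582]
[1.9, 136.4] 25 [0.0278 0.3068]
[45.1, 145.3] 29 [0.0198 0.2686]
[275.5, 148.6] 31 [0.0174 0.0562]
[185.1, 341.6] 122 [-0.1911  0.1535]
[364.7, 340.5] 82 [-0.1889 -0.041 ]
now [ 0.5495  0.0795  0.1924 12.5615]
[0.2185, -1.2454, -0.0304, 1.651]
```

The dots put knife 1 at x≈57.5, which is seated. Back to the tub for the second knife.

Request:
{"name": "step_arm", "arguments": {"plan": [[0.1, -0.15, -0.03, 0.83, 36], [0.1, -0.3, -0.03, 0.83, 36], [0.1, -0.45, -0.03, 0.83, 36], [0.1, -0.6, -0.03, 0.83, 36], [0.1, -0.6, -0.03, 0.83, 36], [0.1, -0.6, -0.03, 0.83, 36], [0.1, -0.6, -0.03, 0.83, 36], [0.1, -0.6, -0.03, 0.83, 36]]}}

```text
time_s: 25.0
tcp_pos: [0.5381, 0.2306, 0.1939]
eef_rot: [180.0, 0.0, -37.6]
contact_force: [0.2, -0.3, 0.0]
gripper_width: 0.0359
gripper_force: 0.0
```

```bash
python3 -c "
from h import *
go((*fr(TUB,(-.0,.06)),.20,-86.5))"
```

```text
now [  0.5381   0.2306   0.1939 -37.5671]
[-0.4112, -0.5149, -0.0242, 0.8155]
```

Request:
{"name": "step_arm", "arguments": {"plan": [[-0.411, -0.515, -0.024, 0.816, 36], [-0.411, -0.515, -0.024, 0.816, 36], [-0.411, -0.515, -0.024, 0.816, 36], [-0.411, -0.515, -0.024, 0.816, 36], [-0.411, -0.515, -0.024, 0.816, 36], [-0.411, -0.515, -0.024, 0.816, 36], [-0.411, -0.515, -0.024, 0.816, 36], [-0.411, -0.515, -0.024, 0.816, 36], [-0.411, -0.515, -0.024, 0.816, 36]]}}

```text
time_s: 25.75
tcp_pos: [0.5347, 0.3947, 0.2003]
eef_rot: [180.0, -0.0, -85.9]
contact_force: [0.1, -0.1, 0.0]
gripper_width: 0.0358
gripper_force: 0.0
```

```bash
python3 -c "
from h import *
s=r.get_state(); im=eyes.capture('wrist'); cv2.imwrite('pics/k2.png',im[:,:,::-1]); 
for d,a in dots(im): print(d,a,p2w('wrist',*d,.023,s).round(4),inv(TUB,p2w('wrist',*d,.023,s)).round(4))
print(s['eef_rot'])"
```

```text
[276.6, 72.2] 35 [0.5396 0.2972 0.023 ] [-0.0015 -0.0382]
[273.7, 118.4] 32 [0.5394 0.3374 0.023 ] [0.0007 0.0019]
[271.4, 161.5] 31 [0.5387 0.3776 0.023 ] [0.0025 0.0421]
[179.7, 331.5] 180 [0.627  0.5747 0.023 ] [0.1026 0.2335]
[369.8, 333.3] 167 [0.4161 0.5619 0.023 ] [-0.1086  0.2335]
[ 1.79991234e+02 -9.25163954e-03 -8.59068582e+01]
```

```bash
python3 -c "
from h import *
go((.5390,.3624,-.006,-89.3))"
```

```text
now [  0.5348   0.3946   0.2005 -85.9286]
[0.1298, -0.0077, 0.8262, 0.0562]
```

Request:
{"name": "step_arm", "arguments": {"plan": [[0.13, -0.008, 0.0, 0.056, 36], [0.13, -0.008, 0.15, 0.056, 36], [0.13, -0.008, 0.3, 0.056, 36], [0.13, -0.008, 0.45, 0.056, 36], [0.13, -0.008, 0.55, 0.056, 36], [0.13, -0.008, 0.63, 0.056, 36], [0.13, -0.008, 0.7, 0.056, 36], [0.13, -0.008, 0.76, 0.056, 36], [0.13, -0.008, 0.8, 0.056, 36], [0.13, -0.008, 0.824, 0.056, 36], [0.13, -0.008, 0.824, 0.056, 36]], "newtons": 40}}

```text
time_s: 26.72
tcp_pos: [0.5385, 0.3619, -0.0063]
eef_rot: [179.9, -0.1, -89.5]
contact_force: [0.1, -0.2, 0.5]
gripper_width: 0.0359
gripper_force: 0.0
```

Request:
{"name": "step_arm", "arguments": {"plan": [[0, 0, 0, 0, 15], [0, 0, 0, 0, 15], [0, 0, 0, 0, 15], [0, 0, 0, 0, 15], [0, 0, 0, 0, 15], [0, 0, 0, 0, 15]]}}

```text
time_s: 27.22
tcp_pos: [0.5394, 0.3631, -0.0041]
eef_rot: [-179.9, 0.1, -89.6]
contact_force: [-0.2, 0.2, 6.3]
gripper_width: 0.0255
gripper_force: 40.0
```

Request:
{"name": "step_arm", "arguments": {"plan": [[0, 0, -0.05, 0, 15], [0, 0, -0.12, 0, 15], [0, 0, -0.25, 0, 15], [0, 0, -0.4, 0, 15], [0, 0, -0.55, 0, 15], [0, 0, -0.6, 0, 15], [0, 0, -0.6, 0, 15], [0, 0, -0.6, 0, 15]]}}

```text
time_s: 27.88
tcp_pos: [0.5388, 0.3628, 0.1464]
eef_rot: [-179.9, 0.1, -89.6]
contact_force: [-0.2, 0.0, -1.9]
gripper_width: 0.0251
gripper_force: 40.0
```

```bash
cat >> h.py <<'E'
def held(o):
    from scipy.optimize import least_squares
    m=eyes.camera_model('wrist'); W=np.linalg.inv(m['hand_eye']); f,cx,cy=K(m)
    def pr(x):
        c,h,th,y,a=x; out=[]
        for d in(.04,0,-.04):
            q=W[:3,:3]@np.array([c+d*np.cos(th),y+d*np.sin(a),h+d*np.sin(th)])+W[:3,3]; out.append((cx-f*q[0]/q[2],cy+f*q[1]/q[2]))
        return np.ravel(np.array(out)-o)
    return least_squares(pr,[.025,-.03,0,0,0],x_scale=[.01,.01,.1,.01,.1]).x.round(4)
E
python3 -c "
from h import *
im=eyes.capture('wrist'); d=dots(im); print(d); print('c,h,pitch,y,yaw',held(np.array([p[0] for p in d[:3]])))
go((*fr(FIX,(-.092,-.056)),.145,12.5))"
```

```text
[([274.7, 133.3], 179), ([274.7, 227.7], 149), ([203.7, 331.8], 187), ([345.5, 331.4], 195), ([274.9, 306.8], 67)]
c,h,pitch,y,yaw [ 0.0384 -0.0531  0.8816 -0.0068  0.2975]
now [  0.5382   0.3622   0.1448 -89.6186]
[1.6329, 0.1578, -0.0006, -1.702]
```

Request:
{"name": "step_arm", "arguments": {"plan": [[0.12, 0.01, 0, -1, 15], [0.24, 0.02, 0, -1, 15], [0.36, 0.03, 0, -1, 15], [0.48, 0.04, 0, -1, 15], [0.6, 0.05, 0, -1, 15], [0.72, 0.06, 0, -1, 15], [0.84, 0.07, 0, -1, 15], [0.96, 0.077, 0, -1, 15], [1, 0.08, 0, -1, 15], [1, 0.08, 0, -1, 15]]}}

```text
time_s: 28.77
tcp_pos: [0.519, 0.1096, 0.1435]
eef_rot: [179.8, 0.1, -29.6]
contact_force: [-0.1, 0.2, -1.1]
gripper_width: 0.025
gripper_force: 40.0
```

```bash
python3 -c "
from h import *
go((*fr(FIX,(-.092,-.056)),.005,12.5))"
```

```text
now [  0.519    0.1096   0.1435 -29.5935]
[0.2471, 0.5765, 0.5539, -0.7016]
```

Request:
{"name": "step_arm", "arguments": {"plan": [[0.05, 0.12, 0, -0.702, 15], [0.1, 0.24, 0, -0.702, 15], [0.15, 0.36, 0, -0.702, 15], [0.2, 0.48, 0, -0.702, 15], [0.247, 0.577, 0, -0.702, 15], [0.247, 0.577, 0, -0.702, 15], [0.247, 0.577, 0.1, -0.702, 15], [0.247, 0.577, 0.2, -0.702, 15], [0.247, 0.577, 0.3, -0.702, 15], [0.247, 0.577, 0.4, -0.702, 15], [0.247, 0.577, 0.5, -0.702, 15], [0.247, 0.577, 0.52, -0.702, 15]]}}

```text
time_s: 29.77
tcp_pos: [0.4995, -0.0439, 0.0104]
eef_rot: [-180.0, 0.5, 12.4]
contact_force: [0.3, -0.3, -1.6]
gripper_width: 0.0253
gripper_force: 40.0
```

Request:
{"name": "step_arm", "arguments": {"plan": [[0, 0, 0, 0, 15], [0, 0, 0, 0, 15]]}}

```text
time_s: 29.93
tcp_pos: [0.5032, -0.0433, 0.015]
eef_rot: [180.0, 0.1, 12.5]
contact_force: [-0.4, -1.0, -1.6]
gripper_width: 0.0252
gripper_force: 40.0
```

```bash
python3 -c "
from h import *
go((*fr(FIX,(-.092,-.056)),.0,12.5))
im=eyes.capture('wrist'); cv2.imwrite('pics/p4.png',im[:,:,::-1]); print(dots(im))
g=cv2.cvtColor(im,cv2.COLOR_RGB2GRAY)
for q in (50,75,130): print(q,g[q,215:350:3].tolist())"
```

```text
now [ 0.5032 -0.0433  0.015  12.5295]
[-0.0092, 0.0102, 0.0599, 0.0005]
[([3.8, 25.8], 130), ([274.4, 133.6], 170), ([274.3, 228.0], 136), ([274.5, 306.9], 59), ([203.4, 342.0], 115), ([346.3, 344.1], 61)]
50 [235, 234, 238, 239, 236, 234, 235, 236, 238, 170, 189, 188, 190, 189, 190, 190, 184, 184, 193, 189, 190, 185, 188, 184, 185, 184, 183, 187, 181, 186, 189, 185, 184, 183, 171, 241, 238, 235, 237, 236, 235, 235, 235, 238, 239]
75 [235, 234, 237, 239, 237, 232, 237, 234, 238, 168, 189, 187, 189, 188, 188, 191, 183, 182, 192, 190, 188, 186, 185, 184, 185, 183, 182, 185, 181, 187, 187, 184, 183, 182, 92, 240, 236, 236, 237, 235, 235, 234, 238, 240, 237]
130 [236, 237, 236, 238, 240, 234, 234, 236, 237, 181, 45, 46, 47, 46, 48, 47, 47, 42, 187, 182, 185, 192, 146, 49, 52, 49, 50, 48, 51, 50, 42, 192, 180, 190, 241, 238, 236, 237, 237, 237, 237, 238, 241, 236, 232]
```

Request:
{"name": "step_arm", "arguments": {"plan": [[0, 0.01, 0, 0, 15], [0, 0.01, 0.02, 0, 15], [0, 0.01, 0.04, 0, 15], [0, 0.01, 0.052, 0, 15], [0, 0.01, 0.058, 0, 15], [0, 0.01, 0.062, 0, 15], [0, 0.01, 0.062, 0, 15], [0, 0.01, 0.062, 0, 15]]}}

```text
time_s: 30.65
tcp_pos: [0.5035, -0.046, 0.0008]
eef_rot: [180.0, -0.0, 12.6]
contact_force: [-8.2, 1.5, 21.4]
gripper_width: 0.025
gripper_force: 40.0
```

```bash
python3 -c "
from h import *
s=r.get_state(); print(inv(FIX,s['tcp_pos']),s['tcp_pos'],s['contact_force'])"
```

```text
[-0.09003825 -0.05618199] [ 0.50345602 -0.04603809  0.00081794] [-8.23032394  1.53464022 21.35879916]
```

Request:
{"name": "step_arm", "arguments": {"plan": [[0, 0, -0.013, 0, 15], [0.04, 0, -0.013, 0, 15], [0.1, 0, -0.013, 0, 15], [0.16, 0, -0.013, 0, 15], [0.22, 0, -0.013, 0, 15], [0.28, 0, -0.013, 0, 15], [0.33, 0, -0.013, 0, 15], [0.33, 0, -0.013, 0, 15]]}}

```text
time_s: 31.32
tcp_pos: [0.5871, -0.0275, 0.0022]
eef_rot: [180.0, -0.1, 12.6]
contact_force: [0.9, -0.2, -0.1]
gripper_width: 0.0252
gripper_force: 40.0
```

Request:
{"name": "step_arm", "arguments": {"plan": [[0, 0, 0, 0, 38], [0, 0, 0, 0, 38], [0, 0, 0, 0, 38], [0, 0, 0, 0, 38], [0, 0, -0.06, 0, 38], [0, 0, -0.12, 0, 38], [-0.1, 0, -0.12, 0, 0], [-0.2, 0, -0.12, 0, 0], [-0.22, 0, -0.12, 0, 0], [-0.22, 0, -0.12, 0, 0], [-0.22, 0, -0.04, 0, 0], [-0.22, 0, 0.008, 0, 0]]}}

```text
time_s: 32.32
tcp_pos: [0.5316, -0.0397, 0.0007]
eef_rot: [-180.0, -0.1, 12.5]
contact_force: [-0.6, 0.2, -1.1]
gripper_width: 0.0039
gripper_force: 0.0
```

```bash
python3 -c "
from h import *
s=r.get_state(); print(inv(FIX,s['tcp_pos']),s['contact_force'],s['gripper_width'])
go((*fr(FIX,(-.0035,-.056)),0,12.5))"
```

```text
[-0.06117665 -0.05605929] [-0.57783775  0.18221621 -1.12348801] 0.003888119255623205
now [ 5.31600e-01 -3.97000e-02  7.00000e-04  1.25378e+01]
[0.2307, -0.0001, 0.0026, 0.0006]
```

Request:
{"name": "step_arm", "arguments": {"plan": [[0.04, 0, 0, 0, 0], [0.08, 0, 0, 0, 0], [0.12, 0, 0, 0, 0], [0.16, 0, 0, 0, 0], [0.19, 0, 0, 0, 0], [0.21, 0, 0, 0, 0], [0.225, 0, 0, 0, 0], [0.235, 0, 0, 0, 0], [0.238, 0, 0, 0, 0], [0.238, 0, 0, 0, 0]]}}

```text
time_s: 33.15
tcp_pos: [0.5874, -0.0274, 0.0005]
eef_rot: [-180.0, 0.1, 12.5]
contact_force: [-4.6, -0.9, 3.6]
gripper_width: 0.0002
gripper_force: 2.2
```

Contact with the stop. I'll back off, rise and check both knives.

Request:
{"name": "step_arm", "arguments": {"plan": [[0.006, 0, 0, 0, 0], [0.006, 0, 0, 0, 0], [-0.03, 0, 0, 0, 0], [-0.08, 0, 0, 0, 0], [-0.08, 0, -0.15, 0, 36], [-0.08, 0, -0.3, 0, 36], [-0.08, 0, -0.45, 0, 36], [-0.08, 0, -0.6, 0, 36], [-0.08, 0, -0.75, 0, 36], [-0.08, 0, -0.75, 0, 36], [-0.08, 0, -0.75, 0, 36]]}}

```text
time_s: 34.07
tcp_pos: [0.5709, -0.0309, 0.1913]
eef_rot: [-180.0, -0.5, 12.5]
contact_force: [-0.2, 0.1, -1.5]
gripper_width: 0.0355
gripper_force: 0.0
```

```bash
python3 -c "
from h import *
s=r.get_state(); im=eyes.capture('wrist'); cv2.imwrite('pics/p5.png',im[:,:,::-1]); 
for d,a in dots(im): print(d,a,inv(FIX,p2w('wrist',*d,.028,s)).round(4))
go((.5026,-.3331,.19,3.5))
im=eyes.capture('scene'); cv2.imwrite('pics/s2.png',im[:,:,::-1])"
```

```text
[274.8, 46.8] 39 [ 0.0978 -0.0555]
[138.0, 50.9] 33 [0.0944 0.0602]
[274.7, 142.9] 31 [ 0.0175 -0.0555]
[147.5, 146.7] 30 [0.0139 0.0601]
[368.9, 339.4] 70 [-0.1908 -0.1565]
[181.1, 341.8] 114 [-0.1943  0.0446]
now [ 0.5695 -0.0311  0.1891 12.5194]
[-0.523, 1.1214, -0.0035, 0.1503]
```

Request:
{"name": "step_arm", "arguments": {"plan": [[-0.08, 0.15, 0, 0.15, 40], [-0.16, 0.3, 0, 0.15, 40], [-0.24, 0.45, 0, 0.15, 40], [-0.32, 0.6, 0, 0.15, 40], [-0.4, 0.75, 0, 0.15, 40], [-0.48, 0.9, 0, 0.15, 40], [-0.523, 1, 0, 0.15, 40], [-0.523, 1, 0, 0.15, 40], [-0.523, 1, 0, 0.15, 40]]}}

```text
time_s: 34.92
tcp_pos: [0.4941, -0.3052, 0.186]
eef_rot: [-179.9, 0.2, 3.3]
contact_force: [-0.2, 0.3, 0.3]
gripper_width: 0.0399
gripper_force: 0.0
```

```bash
python3 -c "
from h import *
go((.5026,-.3331,.10,3.5))"
```

```text
now [ 0.4941 -0.3052  0.186   3.3203]
[0.0277, 0.1133, 0.3441, -0.003]
```

Request:
{"name": "step_arm", "arguments": {"plan": [[0.028, 0.113, 0.1, -0.003, 40], [0.028, 0.113, 0.25, -0.003, 40], [0.028, 0.113, 0.35, -0.003, 40], [0.028, 0.113, 0.35, -0.003, 40], [0.028, 0.113, 0.35, -0.003, 40], [0.028, 0.113, 0.35, -0.003, 40]]}}

```text
time_s: 35.42
tcp_pos: [0.5054, -0.3313, 0.1018]
eef_rot: [179.9, -0.0, 3.8]
contact_force: [0.0, -0.8, -0.0]
gripper_width: 0.0396
gripper_force: 0.0
```

```bash
python3 -c "
from h import *
s=r.get_state(); im=eyes.capture('wrist'); cv2.imwrite('pics/l1.png',im[:,:,::-1])
go((.5026,-.3331,-.007,3.5))
L=(*fr((.5026,-.3331,3.5),(0,.071)),3.5)
for p in [(0.035,-.071,.039),(-.035,-.071,.039),(.109,-.077,.009),(.109,.077,.009)]: print(p,w2p('wrist',[(*fr(L,p[:2]),p[2])],s).round(1))"
```

```text
now [ 0.5058 -0.3315  0.1025  3.787 ]
[-0.0131, 0.0057, 0.438, 0.0048]
(0.035, -0.071, 0.039) [[277.8 171.2]]
(-0.035, -0.071, 0.039) [[277.  268.1]]
(0.109, -0.077, 0.009) [[287.4  53.5]]
(0.109, 0.077, 0.009) [[57.6 52. ]]
```

View pics/l1.png

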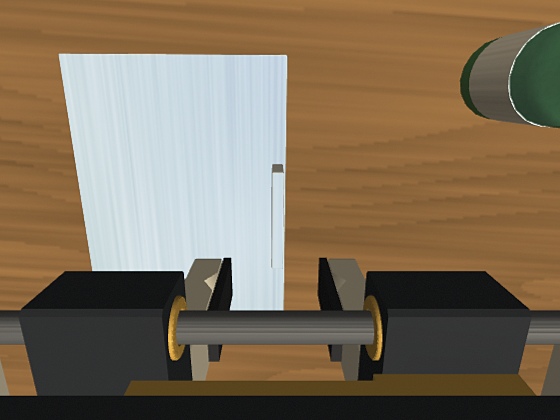

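The tab (272–284, rows 172–267) and the plate corners match the predictions, so the lid is where I left it.

Request:
{"name": "step_arm", "arguments": {"plan": [[0, 0, 0.1, 0, 40], [0, 0, 0.2, 0, 40], [0, 0, 0.3, 0, 40], [0, 0, 0.38, 0, 40], [0, 0, 0.42, 0, 40], [0, 0, 0.43, 0, 40], [0, 0, 0.43, 0, 40], [0, 0, 0.43, 0, 40]]}}

```text
time_s: 36.13
tcp_pos: [0.5056, -0.3319, -0.0052]
eef_rot: [179.9, -0.1, 3.7]
contact_force: [0.5, -0.2, 0.9]
gripper_width: 0.0401
gripper_force: 0.0
```

```bash
python3 -c "
from h import *
go((.5026,-.3331,-.0065,3.5))"
```

```text
now [ 0.5056 -0.3319 -0.0052  3.7309]
[-0.0123, 0.0038, 0.0053, 0.0038]
```

Request:
{"name": "step_arm", "arguments": {"plan": [[-0.012, 0.004, 0.004, 0.004, 40], [-0.012, 0.004, 0.004, 0.004, 40], [-0.012, 0.004, 0.004, 0.004, 3], [-0.012, 0.004, 0.004, 0.004, 3], [-0.012, 0.004, 0.004, 0.004, 3], [-0.012, 0.004, 0.004, 0.004, 3], [-0.012, 0.004, 0.004, 0.004, 3], [-0.012, 0.004, 0.004, 0.004, 3], [-0.012, 0.004, 0.004, 0.004, 3]], "newtons": 50}}

```text
time_s: 36.88
tcp_pos: [0.5014, -0.3328, -0.0079]
eef_rot: [180.0, 0.0, 3.5]
contact_force: [0.2, -0.8, 1.0]
gripper_width: 0.008
gripper_force: 50.0
```

Request:
{"name": "step_arm", "arguments": {"plan": [[0, 0, -0.05, 0, 3], [0, 0, -0.15, 0, 3], [0, 0, -0.3, 0, 3], [0, 0, -0.45, 0, 3], [0, 0, -0.6, 0, 3], [0, 0, -0.66, 0, 3], [0, 0, -0.66, 0, 3], [0, 0, -0.66, 0, 3]]}}

```text
time_s: 37.55
tcp_pos: [0.5014, -0.3326, 0.1575]
eef_rot: [-180.0, -0.1, 3.4]
contact_force: [0.2, 0.5, -4.3]
gripper_width: 0.008
gripper_force: 50.0
```

```bash
python3 -c "
from h import *
go((.5435,.2644,.16,3.5))"
```

```text
now [ 0.5014 -0.3326  0.1575  3.446 ]
[0.3116, -2.3734, -0.01, -0.0009]
```

Request:
{"name": "step_arm", "arguments": {"plan": [[0.02, -0.1, 0, 0, 3], [0.04, -0.22, 0, 0, 3], [0.06, -0.36, 0, 0, 3], [0.08, -0.5, 0, 0, 3], [0.09, -0.65, 0, 0, 3], [0.1, -0.8, 0, 0, 3]]}}

```text
time_s: 38.05
tcp_pos: [0.5125, -0.1301, 0.1547]
eef_rot: [-180.0, 0.2, 3.4]
contact_force: [1.0, -0.0, -2.0]
gripper_width: 0.0076
gripper_force: 50.0
```

Request:
{"name": "step_arm", "arguments": {"plan": [[0.02, -0.15, 0, 0, 3], [0.04, -0.3, 0, 0, 3], [0.06, -0.45, 0, 0, 3], [0.08, -0.6, 0, 0, 3], [0.1, -0.8, 0, 0, 3]]}}

```text
time_s: 38.47
tcp_pos: [0.5251, 0.062, 0.1549]
eef_rot: [179.9, 0.2, 3.4]
contact_force: [0.8, -0.5, -2.9]
gripper_width: 0.0078
gripper_force: 50.0
```

Request:
{"name": "step_arm", "arguments": {"plan": [[0.02, -0.15, 0, 0, 3], [0.04, -0.3, 0, 0, 3], [0.06, -0.45, 0, 0, 3], [0.08, -0.6, 0, 0, 3], [0.1, -0.7, 0, 0, 3], [0.11, -0.77, 0, 0, 3], [0.11, -0.77, 0, 0, 3], [0.11, -0.77, 0, 0, 3], [0.11, -0.77, 0, 0, 3], [0.11, -0.77, 0, 0, 3]]}}

```text
time_s: 39.3
tcp_pos: [0.5421, 0.2534, 0.1564]
eef_rot: [179.9, 0.1, 3.4]
contact_force: [0.2, -0.6, -3.1]
gripper_width: 0.0075
gripper_force: 50.0
```

```bash
python3 -c "
from h import *
go((.5423,.2646,.06,3.5),(.5423,.2646,.038,3.5))
s=r.get_state(); print(s['eef_rot'])"
```

```text
now [0.5421 0.2534 0.1564 3.4   ]
[0.0033, -0.0447, 0.3857, -0.0017]
[0.0033, -0.0447, 0.4737, -0.0017]
[1.79948200e+02 7.51032038e-02 3.39997410e+00]
```

Request:
{"name": "step_arm", "arguments": {"plan": [[0.003, -0.045, 0.0, -0.002, 3], [0.003, -0.045, 0.1, -0.002, 3], [0.003, -0.045, 0.2, -0.002, 3], [0.003, -0.045, 0.3, -0.002, 3], [0.003, -0.045, 0.38, -0.002, 3], [0.003, -0.045, 0.4, -0.002, 3], [0.003, -0.045, 0.4, -0.002, 3], [0.003, -0.045, 0.4, -0.002, 3]]}}

```text
time_s: 39.97
tcp_pos: [0.5434, 0.2661, 0.058]
eef_rot: [-180.0, -0.1, 3.6]
contact_force: [0.8, 0.5, -0.7]
gripper_width: 0.0077
gripper_force: 50.0
```

```bash
python3 -c "
from h import *
go((.5423,.2646,.0371,3.5))"
```

```text
now [0.5434 0.2661 0.058  3.5747]
[-0.0046, 0.0059, 0.0836, 0.0012]
```

Request:
{"name": "step_arm", "arguments": {"plan": [[-0.004, 0.006, 0, 0.001, 3], [-0.004, 0.006, 0.01, 0.001, 3], [-0.004, 0.006, 0.025, 0.001, 3], [-0.004, 0.006, 0.04, 0.001, 3], [-0.004, 0.006, 0.055, 0.001, 3], [-0.004, 0.006, 0.07, 0.001, 3], [-0.004, 0.006, 0.08, 0.001, 3], [-0.004, 0.006, 0.08, 0.001, 3], [-0.004, 0.006, 0.08, 0.001, 3]]}}

```text
time_s: 40.72
tcp_pos: [0.5418, 0.2645, 0.0371]
eef_rot: [180.0, -0.0, 3.5]
contact_force: [-1.1, -1.7, -0.3]
gripper_width: 0.0077
gripper_force: 50.0
```

Request:
{"name": "step_arm", "arguments": {"plan": [[0, 0, 0.004, 0, 3], [0, 0, 0.004, 0, 40], [0, 0, 0.004, 0, 40], [0, 0, 0.004, 0, 40], [0, 0, 0.004, 0, 40], [0, 0, 0.004, 0, 40], [0, 0, -0.15, 0, 40], [0, 0, -0.3, 0, 40], [0, 0, -0.45, 0, 40], [0, 0, -0.6, 0, 40], [0, 0, -0.6, 0, 40], [0, 0, -0.6, 0, 40]]}}

```text
time_s: 41.72
tcp_pos: [0.543, 0.2655, 0.1899]
eef_rot: [-179.8, -0.3, 3.5]
contact_force: [-1.2, 0.4, -0.6]
gripper_width: 0.0397
gripper_force: 0.0
```

```bash
python3 -c "
from h import *
s=r.get_state(); im=eyes.capture('wrist'); cv2.imwrite('pics/z1.png',im[:,:,::-1])
print(s['tcp_pos'],s['eef_rot'])
for p in [(0.035,-.071,.084),(-.035,-.071,.084),(.109,-.077,.054),(.109,.077,.054)]: print(p,w2p('wrist',[(*fr(TUB,p[:2]),p[2])],s).round(1))
a=eyes.capture('side')[:,:,::-1][115:245,145:325]
b=im[:,:,::-1][:300,:]
cv2.imwrite('pics/z2.png',np.hstack([cv2.resize(a,(400,400),interpolation=2),cv2.resize(b,(400,400))]))
go((.5509,.0792,.19,12.5))"
```

```text
[0.54295843 0.26547853 0.1899325 ] [-179.79947147   -0.25299306    3.52623636]
(0.035, -0.071, 0.084) [[276.9 156.2]]
(-0.035, -0.071, 0.084) [[276.7 241.5]]
(0.109, -0.077, 0.054) [[284.9  55.2]]
(0.109, 0.077, 0.054) [[87.6 55. ]]
now [0.5413 0.2643 0.1865 3.5057]
[-0.0068, 0.7412, -0.014, -0.1499]
```

View pics/z2.png

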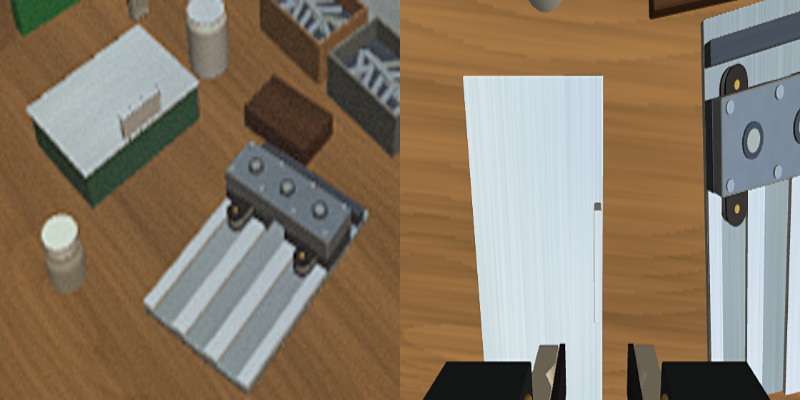

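The lid is seated: its corners are within about 2 px of the prediction. Both knives are under the bridge. One last check of knife 1 from directly above its lane.

Request:
{"name": "step_arm", "arguments": {"plan": [[0, 0.15, 0, -0.15, 40], [0, 0.3, 0, -0.15, 40], [0, 0.45, 0, -0.15, 40], [0, 0.6, 0, -0.15, 40], [-0.007, 0.741, -0.014, -0.15, 40], [-0.007, 0.741, -0.014, -0.15, 40], [-0.007, 0.741, -0.014, -0.15, 40], [-0.007, 0.741, -0.014, -0.15, 40], [-0.007, 0.741, -0.014, -0.15, 40]]}}

```text
time_s: 42.57
tcp_pos: [0.5511, 0.08, 0.1896]
eef_rot: [180.0, 0.1, 12.6]
contact_force: [0.0, 0.2, 0.3]
gripper_width: 0.04
gripper_force: 0.0
```

```bash
python3 -c "
from h import *
s=r.get_state(); im=eyes.capture('wrist'); print(s['tcp_pos'],s['eef_rot'])
for d,a in dots(im): print(d,a,inv(FIX,p2w('wrist',*d,.028,s)).round(4))
g=cv2.cvtColor(im,cv2.COLOR_RGB2GRAY)
print(g[20:75,274].tolist())"
```

```text
[0.55105753 0.07997526 0.18963074] [1.79986889e+02 8.90075670e-02 1.25543504e+01]
[409.2, 50.8] 40 [ 0.0977 -0.0555]
[271.5, 55.0] 35 [0.0942 0.0598]
[399.5, 146.8] 32 [ 0.0176 -0.0557]
[271.5, 150.6] 31 [0.0139 0.0599]
[170.6, 339.6] 139 [-0.1884  0.1681]
[379.5, 341.5] 73 [-0.1902 -0.0556]
[89, 88, 88, 86, 88, 89, 89, 90, 88, 89, 89, 89, 91, 91, 81, 36, 31, 82, 218, 195, 25, 43, 48, 49, 49, 49, 50, 49, 50, 48, 48, 44, 79, 159, 212, 207, 205, 165, 101, 148, 151, 156, 155, 155, 154, 154, 153, 153, 155, 153, 154, 153, 153, 153, 153]
```

Knife 1 has slipped back to x≈54, y≈60. That is in tolerance, but I'll push it home again for margin.

```bash
python3 -c "
from h import *
go((*fr(FIX,(-.035,.0575)),.0005,12.5),(*fr(FIX,(-.003,.0575)),.0005,12.5))"
```

```text
now [ 0.5511  0.0802  0.1898 12.5786]
[-0.0754, -0.0031, 0.7572, 0.0013]
[0.0526, -0.0029, 0.7572, 0.0013]
```

Request:
{"name": "step_arm", "arguments": {"plan": [[-0.075, -0.003, 0.0, 0.001, 0], [-0.075, -0.003, 0.1, 0.001, 0], [-0.075, -0.003, 0.25, 0.001, 0], [-0.075, -0.003, 0.4, 0.001, 0], [-0.075, -0.003, 0.55, 0.001, 0], [-0.075, -0.003, 0.65, 0.001, 0], [-0.075, -0.003, 0.72, 0.001, 0], [-0.075, -0.003, 0.755, 0.001, 0], [-0.075, -0.003, 0.755, 0.001, 0]]}}

```text
time_s: 43.37
tcp_pos: [0.5316, 0.0763, -0.0003]
eef_rot: [179.9, 0.2, 12.5]
contact_force: [0.0, -0.5, -0.2]
gripper_width: 0.0003
gripper_force: 0.0
```

Request:
{"name": "step_arm", "arguments": {"plan": [[0.03, 0, 0, 0, 0], [0.06, 0, 0, 0, 0], [0.085, 0, 0, 0, 0], [0.1, 0, 0, 0, 0], [0.11, 0, 0, 0, 0], [0.12, 0, 0, 0, 0], [0.128, 0, 0, 0, 0], [0.13, 0, 0, 0, 0], [0.13, 0, 0, 0, 0]]}}

```text
time_s: 44.12
tcp_pos: [0.563, 0.0825, 0.0019]
eef_rot: [180.0, 0.2, 12.4]
contact_force: [-6.4, 0.4, 7.7]
gripper_width: 0.0007
gripper_force: 3.9
```

Request:
{"name": "step_arm", "arguments": {"plan": [[-0.03, 0, 0, 0, 0], [-0.1, 0, 0, 0, 0], [-0.1, 0, 0, 0, 0], [-0.1, 0, -0.15, 0, 0], [-0.1, 0, -0.3, 0, 0], [-0.1, 0, -0.45, 0, 0], [-0.1, 0, -0.6, 0, 0], [-0.1, 0, -0.75, 0, 0], [-0.1, 0, -0.75, 0, 0], [-0.1, 0, -0.75, 0, 0]]}}

```text
time_s: 44.95
tcp_pos: [0.5417, 0.0784, 0.1922]
eef_rot: [-179.9, -0.4, 12.5]
contact_force: [-0.5, -0.0, -1.2]
gripper_width: 0.0004
gripper_force: 0.0
```

```bash
python3 -c "
from h import *
s=r.get_state(); im=eyes.capture('wrist')
D=[inv(FIX,p2w('wrist',*d,.028,s)).round(4) for d,a in dots(im)]; print(D)
eyes.capture('wrist')"
```

```text
[array([ 0.0977, -0.0557]), array([0.0974, 0.06  ]), array([0.0173, 0.0593]), array([ 0.0176, -0.0557]), array([-0.1951,  0.0748]), array([-0.2001,  0.04  ])]
```

Both knives are now at x≈57.5 and in line, the lid is seated and the arm is clear.

```bash
python3 -c "
from plant import workorder
print(workorder.close_job())"
```

```text
the job is handed in; nothing more can be done
None
```

The job is handed in, but no verdict came back. The tub held two knives, and both measured about 57.5 mm (at the stop) in separate outer lanes. The lid is back on the tub, within about 2 mm in the camera check, and I never went near the bystanders.

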